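Shim a power module tight in the board holder

ROBOT

A 6-joint arm with a two-finger parallel gripper is mounted at the origin on the work surface. World frame = base frame: x ahead of the robot, y to its left, z up, the work surface at z = 0. Lengths are in m, angles in rad, forces in N, time in s.
With the tool pointing down it reaches from about 0.375 to 0.9 m from the base axis. Payload 3.1 kg.
Tool frame: the origin (TCP) lies between the finger pads; the fingertips stand 22 mm ahead of it and the grasp point (between the pads) lies 3 mm ahead of it; z points along the fingers, y is the line along which they close (so a half turn about z gives the same grasp; the last joint's range is limited). The gripper opens to 87 mm and grips with 3 to 60 N. Pads are 19 mm wide; open, the fingers measure 117 mm over their backs; the gripper's body (75 mm by 190 mm) begins 51 mm behind the grasp point.
Start: joints at [-1.379, 0.527, 1.433, -0, 1.181, -0.178], TCP at [0.226, -0.583, 0.245] pointing down, gripper open.
Joint ranges: [-3.08, 3.08], [-0.75, 2.2], [0.22, 2.44], [-1.43, 4.57], [0, 2.65], [-2.85, 2.85]. Speed limits (rad/s): [2.79, 2.79, 3.14, 3.14, 3.14, 3.14].

INTERFACE

Orientations are given as a unit quaternion [x, y, z, w].
In Python, from rig import get_obs, camera, get_calibration, hand_in, cut_out gives the robot as it stands.
- The arm moves only by the shell command python3 -m inch 'ROWS' [OPENING] [FORCE]. ROWS is JSON, one flat list of numbers, 6 for each row, row after row: the shift along the tool's x, y, z scaled (see below), then the turn, a rotation vector about the tool's x, y, z scaled (see below). A call has 1 to 20 rows; each row is the pose to reach, as a shift and turn from the pose commanded when the call began, along the tool's axes at that moment; what a row does not reach only later rows make up. The controller multiplies each number of a shift by 0.08 m and each number of a turn by 90 degrees. A row lasts 1/12 s, in which the tool goes at most 41.7 mm and 7.16 degrees, less where a joint would pass 70% of its speed; a pose out of reach is approached as far as the arm can. A call with a number of a shift or a turn outside -1 to 1 is refused whole. A call with a gripper value outside its range is refused whole. OPENING is the finger opening in mm, from 0 to 87, set as the call begins (- or left out, the last holds). The fingers move at their own pace and stop on an object; FORCE is the grip in N (left out, the last holds). Time passes only in rows, so rows that repeat a pose let the fingers close. It gives the time, the measured TCP pose, the force, the opening and the grip force at its end, in the units of the state.
- get_obs(): the state, without advancing time (a new reading comes with each control period).
- camera(name): name is "side" or "top" or "wrist"; returns the picture (480x640x3 uint8, red, green, blue); there is no depth.
- get_calibration(name): a dict with "vertical_fov" (degrees; the focal length in pixels is half the picture's height over the tangent of half this angle, whatever the lens; pixels are square), "cx", "cy" (the principal point, pixels), "T" (4x4, takes a point from camera to world coordinates). Camera axes: x right, y down, z forward; pixel columns grow to the right and rows downward; lengths in m; the calibration is good to about 2 mm. A picture is of the moment at which its call begins: read the wrist's pose just before it. get_calibration takes no time and is no camera call; for the wrist camera it gives the pose at the moment of the call.
- hand_in(): hands the job in; it is judged then, once.
Trained networks look in the newest picture that a camera, given by its name, has taken for a name from the list of things; names that differ only in an ending like _2 or _b are one class to them, and where a whole thing is asked for, a point or a joint stands for the part that bears it (a point fixed in the world has none). Each returns a list of dicts, best first, with "conf" (0 to 1); they miss things now and then, are a little off and sometimes report something else, mostly with a low value. They report only what shows in the picture. A call takes as long as a camera call. They do not tell look-alikes from the thing itself.
- cut_out(camera, thing): "region" (480x640 bool, what is visible of it) and "bbox" ([left, top, right, bottom] in pixels, round what is visible of it).
The state is a dict: "time": time; "q": joint angles; "joint_velocities": joint speeds; "joint_torque": joint torques, N m; "position": TCP position; "tool_rot": TCP orientation; "ft_force": force on the tool from outside, world axes, zero at the start; "moment": the same for the moment, N m; "grip_width": finger opening in m; "grip_force": force on a finger pad.
Only numpy, scipy, OpenCV 4.12 (cv2) and the standard library are available. Lean on these libraries where they do the work, as an engineer would, in place of code of your own. Each camera call takes 0.05 s, during which the arm holds its last target. There are 200 camera calls.

TASK

The module sits loose in the board holder: stand blue spacers upright in the channel between the sliding jaw and the module, just as many as it takes until pushing the sliding jaw fully home against its stop brings the sprung jaw's red pointer into the green band. Work gently (the module must never be squeezed with more than 25 N) and leave the other things on the bench where they are. Finish while still holding the sliding jaw fully home with the stack tight and the pointer in the band: do not let go.

Things in the scene. Friction and masses are not known exactly. Their poses are not given: they have to be found in the camera images.
- channel (a point): Middle of the floor of the board holder's straight channel (this point is on the floor, 12 mm above the table). Holder: dark steel base 90 (x) x 340 (y) x 12 mm high, fixed to the table. Its y axis is the sliding direction, pointing from the sliding jaw to the module and the sprung jaw; z up. The channel is 46 mm wide, between two aluminium ribs 3 mm wide that stand 5 mm above the floor.
- jaw (a joint): Sliding jaw's travel along the holder's +y in m: 0 fully open, 0.085 fully home on its hard stop. It slides with about 1 N of friction and has no lock, so the stack's spring pushes it back when it is let go.
- jaw_grip (a point): Centre of the sliding jaw's handle: a black upright square post, 16 x 16 mm, centred 46 mm behind the clamping face on the jaw's low carriage (this point is 64 mm above the table; the post stands free from 26 to 83 mm above the table). Same axes as the holder; it moves with the jaw.
- jaw_face (a point): Centre of the sliding jaw's flat clamping face, which looks along +y at the module; aluminium block 44 wide, 16 thick, 40 tall from the channel floor (this point is 17 mm above the floor).
- sprung_jaw (a joint): How far the sprung jaw is pushed back along +y in m: 0 at rest, 0.022 bottomed out. Spring 600 N/m with 3 N of preload (3 N starts it, 11.4 N at 14 mm). Its red pointer stands in the green band from 0.004 to 0.014.
- sprung_face (a point): Centre of the sprung jaw's flat face, 17 mm above the channel floor, looking along -y; aluminium plate 44 wide, 12 thick, 40 tall. The plate carries the red pointer, which points sideways (+x) over a white scale with a green band 10 mm long, fixed to the dark back block. The back block sits at a different place along the holder each time.
- module_center (a point): Centre (17 mm above its underside) of the module: a loose black potted power module with aluminium fins on top, 44 (x) x 30 (y) x 34 mm and 8 mm of fins, standing on the channel floor against the sprung jaw. Same axes as the holder.
- s1 (a point): Centre (half-way up) of a loose blue plastic spacer plate, 34 (x) x 10 (y, its thickness) x 50 mm tall, 40 g, standing upright. At the start it stands between low ribs on the grey spacer stand, whose floor is 8 mm above the table and whose ribs reach 12 mm; the four spacers stand in a row along their y axis, 38 mm apart. Take it by its 34 mm width or its thickness. In the channel it stands the same way, thickness along the holder's y.
- s2 (a point): Centre (half-way up) of a loose blue plastic spacer plate, 34 (x) x 10 (y, its thickness) x 50 mm tall, 40 g, standing upright. At the start it stands between low ribs on the grey spacer stand, whose floor is 8 mm above the table and whose ribs reach 12 mm; the four spacers stand in a row along their y axis, 38 mm apart. Take it by its 34 mm width or its thickness. In the channel it stands the same way, thickness along the holder's y.
- s3 (a point): Centre (half-way up) of a loose blue plastic spacer plate, 34 (x) x 10 (y, its thickness) x 50 mm tall, 40 g, standing upright. At the start it stands between low ribs on the grey spacer stand, whose floor is 8 mm above the table and whose ribs reach 12 mm; the four spacers stand in a row along their y axis, 38 mm apart. Take it by its 34 mm width or its thickness. In the channel it stands the same way, thickness along the holder's y.
- s4 (a point): Centre (half-way up) of a loose blue plastic spacer plate, 34 (x) x 10 (y, its thickness) x 50 mm tall, 40 g, standing upright. At the start it stands between low ribs on the grey spacer stand, whose floor is 8 mm above the table and whose ribs reach 12 mm; the four spacers stand in a row along their y axis, 38 mm apart. Take it by its 34 mm width or its thickness. In the channel it stands the same way, thickness along the holder's y.
- flux_bottle: Bystander: white squeeze bottle with green cap, 44 diameter, 100 tall (mm); origin at its underside. Leave alone.
- solder_spool: Bystander: steel-coloured solder spool standing as a ring, 56 diameter, 35 tall (mm); origin at its underside. Leave alone.
- brass_tin: Bystander: small open brass tin, 66 diameter, 35 tall (mm); origin at its underside. Leave alone.
- screwdriver: Bystander: screwdriver lying flat, 160 long along its x (mm); origin at its underside. Leave alone.
- circuit_board: Bystander: green circuit board lying flat, 70 x 100, 10 tall with its parts (mm); origin at its underside. Leave alone.
- brush: Bystander: cleaning brush lying flat, 150 long along its x (mm); origin at its underside. Leave alone.
Not all that is in view belongs to the job. What is shaped like the part that bears s4 but black or white is not meant.

How it is judged:
By the outcome, as a careful person would: the job done as asked, in the order asked, and still so for the second after the job is handed in, while the arm keeps its last pose, push and grip.
It also fails if it takes over 72 s, if anything falls off the work surface, if the arm or the gripper's body presses on something with over 40 N, if the wrist force passes 120 N, or if a joint passes its speed limit or range.

## Working session

There is one attempt and no reset: what is moved stays moved. The work goes in short steps, Python scripts to look and compute and a shell command to move; the robot and the scene stay as the last step left them, time stands still between calls to the robot, and variables do not carry over. Pictures are saved under pics/ and viewed, at most 10 in all, crops included, and the job is handed in when it is done.

```bash
mkdir -p pics; ls; cat > h.py <<'E'
import numpy as np,cv2
from rig import get_obs,camera,get_calibration,hand_in,cut_out
from scipy.spatial.transform import Rotation as R
def save(n,im,crop=None,s=1):
    if crop: l,t,r,b=crop; im=im[t:b,l:r]
    im=cv2.resize(im,None,fx=s,fy=s,interpolation=cv2.INTER_CUBIC)
    cv2.imwrite('pics/'+n+'.png',im[:,:,::-1])
def ray(c,u,v):
    f=240/np.tan(np.radians(c['vertical_fov']/2)); T=np.array(c['T'])
    d=T[:3,:3]@np.array([(u-c['cx'])/f,(v-c['cy'])/f,1]); return T[:3,3],d
def atz(c,u,v,z):
    o,d=ray(c,u,v); return o+d*(z-o[2])/d[2]
def proj(c,p):
    f=240/np.tan(np.radians(c['vertical_fov']/2)); T=np.array(c['T'])
    q=T[:3,:3].T@(np.array(p)-T[:3,3]); return np.array([q[0]/q[2]*f+c['cx'],q[1]/q[2]*f+c['cy']])
E
python3 - <<'E'
from h import *
o=get_obs(); print({k:np.round(v,3) for k,v in o.items()})
for n in ('top','side'):
    im=camera(n); cv2.imwrite('pics/raw_'+n+'.png',im[:,:,::-1]); c=get_calibration(n); print(n,c['vertical_fov'],c['cx'],c['cy'],np.round(c['T'],3).tolist())
    for t in ('s1','jaw','jaw_grip','module_center','sprung_jaw'):
        for d in cut_out(n,t)[:5]: print(n,t,round(d['conf'],2),d['bbox'])
E
```

```text
pics
{'time': np.float64(0.0), 'q': array([-1.379,  0.528,  1.434,  0.   ,  1.181, -0.179]), 'joint_velocities': array([ 0.001, -0.   , -0.001, -0.001, -0.   , -0.001]), 'joint_torque': array([ 2.0000e-03, -4.4004e+01, -1.7660e+01,  6.3000e-02,  5.8000e-02,
       -0.0000e+00]), 'position': array([ 0.226, -0.582,  0.244]), 'tool_rot': array([ 0.983,  0.184, -0.   , -0.001]), 'ft_force': array([ 0.48 , -0.854,  0.742]), 'moment': array([-0.017, -0.038,  0.039]), 'grip_force': np.float64(0.0), 'grip_width': np.float64(0.087)}
top 51.59674052255235 318.26542132778303 235.1425112647924 [[0.017, -0.987, 0.16, 0.412], [-1.0, -0.017, 0.001, 0.055], [0.002, -0.16, -0.987, 1.147], [0.0, 0.0, 0.0, 1.0]]
top s1 0.7 [431.8, 279.4, 439.7, 292.0]
top s1 0.69 [476.5, 271.8, 491.2, 286.9]
top s1 0.63 [465.7, 274.9, 473.4, 289.9]
top s1 0.56 [436.6, 321.8, 451.3, 333.4]
top s1 0.55 [447.8, 276.5, 461.2, 290.8]
top jaw 0.73 [309.3, 250.2, 335.8, 273.6]
top jaw 0.17 [478.4, 272.0, 492.5, 288.4]
top jaw_grip 0.9 [307.9, 248.9, 336.2, 276.1]
top jaw_grip 0.65 [211.0, 293.1, 241.0, 365.1]
top jaw_grip 0.49 [203.0, 221.6, 355.3, 286.2]
top module_center 0.89 [256.3, 237.6, 274.6, 264.1]
top sprung_jaw 0.51 [245.7, 234.9, 259.7, 257.7]
side 42.49562472052366 324.90346875868204 236.97350552033785 [[0.998, -0.032, 0.047, 0.531], [-0.057, -0.628, 0.776, -0.922], [0.005, -0.778, -0.628, 0.859], [0.0, 0.0, 0.0, 1.0]]
side s1 0.85 [265.0, 307.7, 279.5, 335.4]
side s1 0.79 [264.3, 338.3, 282.0, 356.9]
side s1 0.76 [207.8, 350.7, 229.9, 374.6]
side s1 0.74 [270.5, 371.0, 294.0, 393.2]
side s1 0.72 [271.3, 390.4, 296.2, 417.0]
side jaw 0.77 [284.7, 238.2, 310.9, 274.1]
side jaw_grip 0.66 [282.5, 238.7, 309.8, 272.7]
side module_center 0.88 [297.3, 205.2, 315.2, 228.5]
side sprung_jaw 0.26 [275.2, 389.6, 295.5, 418.9]
```

View pics/raw_top.png

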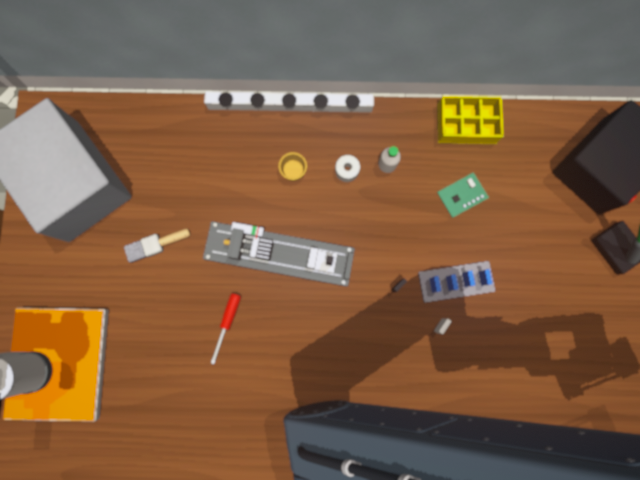

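View pics/raw_side.png

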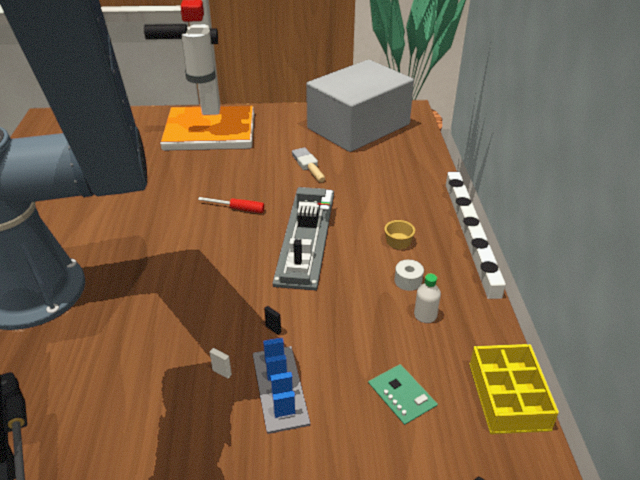

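The top picture shows blue spacers at (435,285), (452,283), (470,278) and (487,277) on the grey stand. A black look-alike is at (398,285) and a white one at (443,326). The holder runs from (350,268) to (208,242), with the jaw at (322,262) and the module at (265,250). In the side picture the spacers are at (273,350) to (284,404), and the look-alikes are black (272,320) and white (221,362). I choose the four blue ones on the grey stand.

```bash
python3 - <<'E'
from h import *
P=[]
for n in ('top','side'):
    im=cv2.imread('pics/raw_'+n+'.png'); c=get_calibration(n)
    hsv=cv2.cvtColor(im,cv2.COLOR_BGR2HSV); m=cv2.inRange(hsv,(100,120,50),(125,255,255))
    k,l,s,ce=cv2.connectedComponentsWithStats(m)
    for i in range(1,k):
        if s[i,4]>40: print(n,s[i],ce[i].round(1),atz(c,*ce[i],0.033).round(3))
c=get_calibration('top')
for nm,(u,v),z in [('corner a',(212,224),.012),('b',(353,250),.012),('c',(346,284),.012),('d',(205,259),.012),('module',(264,247),.05),('post',(331,261),.083)]:
    print(nm,atz(c,u,v,z).round(3))
o=get_obs();c=get_calibration('wrist');Tt=np.eye(4);Tt[:3,:3]=R.from_quat(o['tool_rot']).as_matrix();Tt[:3,3]=o['position']
print(c['vertical_fov'],c['cx'],c['cy'],(np.linalg.inv(Tt)@np.array(c['T'])).round(3).tolist())
t=cv2.imread('pics/raw_top.png'); s=cv2.imread('pics/raw_side.png')
a=cv2.resize(t[215:295,195:365],None,fx=4,fy=4,interpolation=2)
b=cv2.resize(s[180:290,260:350],None,fx=2.5,fy=2.5,interpolation=2);d=cv2.resize(s[300:435,200:330],None,fx=2,fy=2,interpolation=2)
o=np.zeros((600,800,3),np.uint8);o[:320,:680]=a;o[322:322+275,:225]=b[:275];o[325:595,300:560]=d;cv2.imwrite('pics/c1.png',o)
E
```

```text
top [466 271   9  14  83] [469.8 278. ] [ 0.501 -0.286  0.033]
top [484 270   8  14  82] [487.2 276.7] [ 0.504 -0.325  0.033]
top [450 275   8  14  79] [453.3 281.9] [ 0.492 -0.249  0.033]
top [433 277   7  14  78] [436.1 283.8] [ 0.487 -0.21   0.033]
side [ 264  338   31   80 1569] [279.  377.3] [ 0.496 -0.268  0.033]
corner a [0.618 0.303 0.012]
b [ 0.562 -0.025  0.012]
c [ 0.484 -0.01   0.012]
d [0.536 0.315 0.012]
module [0.561 0.176 0.05 ]
post [0.528 0.027 0.083]
64.44336810765013 312.30258297271524 235.1701193071288 [[-0.0, -0.967, -0.256, 0.069], [1.0, -0.0, 0.001, 0.001], [-0.001, -0.256, 0.967, -0.14], [0.0, 0.0, 0.0, 1.0]]
```

View pics/c1.png

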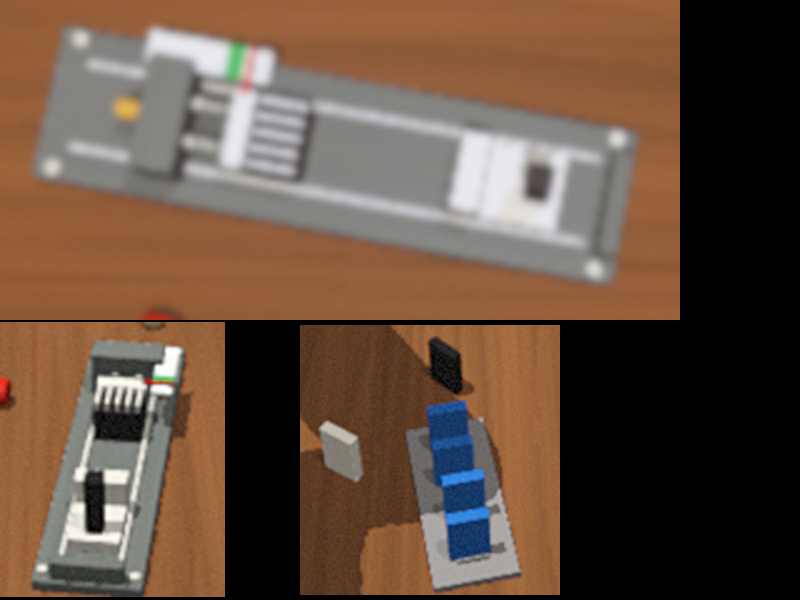

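The crop confirms four blue plates on the grey stand, with the black and white look-alikes loose off it. It also shows the jaw at the right end of the channel and the red pointer just short of the green band. Next I move over the stand for a close look.

```bash
cat >> h.py <<'E'
def rel(p,yaw_y):
    """shift (units of 80mm, tool axes) and turn about tool z (units of 90deg) to put TCP at p, tool y at yaw_y deg (mod 180), pointing down"""
    o=get_obs(); M=R.from_quat(o['tool_rot']).as_matrix()
    y=np.degrees(np.arctan2(M[1,1],M[0,1])); d=(yaw_y-y+90)%180-90
    print('t',round(float(o['time']),2),'pos',o['position'].round(4),'yaw_y',round(float(y),2),'F',o['ft_force'].round(1),'w',round(float(o['grip_width']),4),'gf',round(float(o['grip_force']),1))
    print('shift',(M.T@(np.array(p)-o['position'])/.08).round(3),'turn z',round(-d/90,3),'tilt z',M[:,2].round(4))
E
for i in 1 2 3 4; do :; done
python3 -m inch '[0.914,-0.488,0.135,0,0,0,0.914,-0.488,0.135,0,0,0,0.914,-0.488,0.135,0,0,0]'
python3 -m inch '[0.914,-0.488,0.135,0,0,0,0.914,-0.488,0.135,0,0,0,0.914,-0.488,0.135,0,0,0]'
python3 -m inch '[0.914,-0.488,0.135,0,0,0,0.914,-0.488,0.135,0,0,0,0.914,-0.488,0.135,0,0,0]'
python3 -m inch '[0.914,-0.488,0.135,0,0,0,0.914,-0.488,0.135,0,0,0,0.914,-0.488,0.135,0,0,0]'
python3 -m inch '[0.914,-0.488,0.135,0,0,-0.858,0.914,-0.488,0.135,0,0,-0.858,0.914,-0.488,0.135,0,0,-0.858,0.914,-0.488,0.135,0,0,-0.858,0.914,-0.488,0.135,0,0,-0.858,0.914,-0.488,0.135,0,0,-0.858,0.914,-0.488,0.135,0,0,-0.858,0.914,-0.488,0.135,0,0,-0.858,0.914,-0.488,0.135,0,0,-0.858,0.914,-0.488,0.135,0,0,-0.858,0.914,-0.488,0.135,0,0,-0.858,0.914,-0.488,0.135,0,0,-0.858,0.914,-0.488,0.135,0,0,-0.858]'
python3 - <<'E'
from h import *
rel((0.496,-0.268,0.19),8.4)
c=get_calibration('wrist');im=camera('wrist');save('w1',im)
hsv=cv2.cvtColor(im,cv2.COLOR_RGB2HSV); m=cv2.inRange(hsv,(100,120,50),(125,255,255))
k,l,s,ce=cv2.connectedComponentsWithStats(m)
for i in range(1,k):
    if s[i,4]>100:
        cc=max(cv2.findContours((l==i).astype('uint8'),0,2)[0],key=cv2.contourArea); print(s[i],ce[i].round(1),cv2.minAreaRect(cc))
E
```

```text
time: 0.85
position: [0.2831, -0.5128, 0.2324]
tool_rot: [0.983, 0.186, 0.001, -0.004]
ft_force: [-0.5, 0.7, -0.1]
grip_width: 0.0867
grip_force: 0.0
time: 1.1
position: [0.3369, -0.4501, 0.2218]
tool_rot: [0.982, 0.186, 0.001, -0.004]
ft_force: [0.6, 0.1, -1.0]
grip_width: 0.0871
grip_force: 0.0
time: 1.35
position: [0.3907, -0.3878, 0.2112]
tool_rot: [0.982, 0.187, 0.0, -0.003]
ft_force: [-0.6, 0.5, -0.4]
grip_width: 0.0869
grip_force: 0.0
time: 1.6
position: [0.4447, -0.3256, 0.2005]
tool_rot: [0.982, 0.187, 0.0, -0.002]
ft_force: [-0.7, -0.1, -0.3]
grip_width: 0.0868
grip_force: 0.0
time: 2.68
position: [0.4961, -0.269, 0.1907]
tool_rot: [0.654, 0.756, -0.0, 0.0]
ft_force: [0.1, 0.6, 0.5]
grip_width: 0.087
grip_force: 0.0
t 2.68 pos [ 0.4961 -0.269   0.1907] yaw_y 8.26 F [0.1 0.6 0.5] w 0.087 gf 0.0
shift [0.013 0.    0.008] turn z -0.002 tilt z [ 0.e+00 -1.e-04 -1.e+00]
[289 138  48  16 620] [314.4 145.7] ((312.5, 145.5), (15.0, 47.0), 90.0)
[288 185  47  22 930] [310.8 195.9] ((311.0, 195.5), (21.0, 46.0), 90.0)
[ 294  229   45   28 1165] [315.5 242.9] ((316.0, 242.5), (27.0, 44.0), 90.0)
[292 271  43  33 934] [312.8 283.8] ((313.0, 287.0), (32.0, 42.0), 90.0)
```

View pics/w1.png

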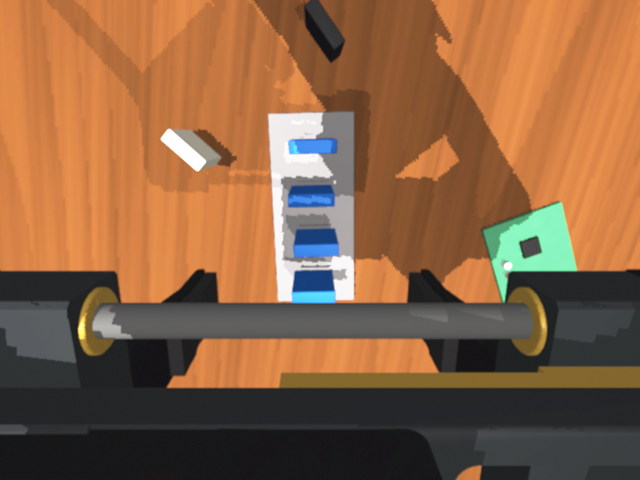

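The wrist view shows the four blue spacers on the grey stand at (313,146), (311,196), (316,243) and (313,287). The white look-alike is at (190,150), the black one at (324,28), and the board is at (530,250).

```bash
python3 - <<'E'
from h import *
c=get_calibration('wrist'); yv=R.from_euler('z',8.4,degrees=True).apply([0,1,0])
for n,l,r,b in (('A',289,337,154),('B',288,335,207),('C',294,339,257)):
    L=atz(c,l,b,.058);Rr=atz(c,r,b,.058);p=(L+Rr)/2+.005*yv
    print(n,L.round(4),Rr.round(4),'w',np.linalg.norm(L-Rr).round(4),'centre',p.round(4)); p[2]=.045; rel(p,8.4)
E
```

```text
A [ 0.471  -0.2166  0.058 ] [ 0.5043 -0.2117  0.058 ] w 0.0336 centre [ 0.4869 -0.2092  0.058 ]
t 2.73 pos [ 0.4961 -0.2689  0.1907] yaw_y 8.27 F [ 0.3 -0.1 -0.6] w 0.0867 gf 0.0
shift [ 0.756 -0.006  1.821] turn z -0.001 tilt z [-0.e+00 -1.e-04 -1.e+00]
B [ 0.4751 -0.254   0.058 ] [ 0.5089 -0.2491  0.058 ] w 0.0341 centre [ 0.4913 -0.2466  0.058 ]
t 2.73 pos [ 0.4961 -0.2689  0.1907] yaw_y 8.27 F [ 0.3 -0.1 -0.6] w 0.0867 gf 0.0
shift [ 0.284 -0.02   1.821] turn z -0.001 tilt z [-0.e+00 -1.e-04 -1.e+00]
C [ 0.4845 -0.2912  0.058 ] [ 0.518  -0.2864  0.058 ] w 0.0338 centre [ 0.5005 -0.2839  0.058 ]
t 2.73 pos [ 0.4961 -0.2689  0.1907] yaw_y 8.27 F [ 0.3 -0.1 -0.6] w 0.0867 gf 0.0
shift [-0.192  0.027  1.821] turn z -0.001 tilt z [-0.e+00 -1.e-04 -1.e+00]
```

```bash
python3 -m inch '[0.4,-0.003,0.4,0,0,0,0.756,-0.006,0.9,0,0,0,0.756,-0.006,0.9,0,0,0,0.756,-0.006,0.9,0,0,0]' 58
python3 -m inch '[0,0,0.4,0,0,0,0,0,0.7,0,0,0,0,0,0.85,0,0,0,0,0,0.921,0,0,0,0,0,0.921,0,0,0]'
python3 -m inch '[0,0,0,0,0,0,0,0,0,0,0,0,0,0,0,0,0,0,0,0,0,0,0,0,0,0,0,0,0,0,0,0,0,0,0,0,0,0,0,0,0,0,0,0,0,0,0,0]' 20 15
python3 -m inch '[0,0,-0.3,0,0,0,0,0,-0.7,0,0,0,0,0,-1,0,0,0,0,0,-1,0,0,0]'
python3 -c "
from h import *
rel((.545,.08,.19),-9.5)"
```

```text
time: 3.07
position: [0.4841, -0.2055, 0.1159]
tool_rot: [0.653, 0.757, -0.0, -0.004]
ft_force: [-0.4, -0.5, -0.1]
grip_width: 0.0684
grip_force: 0.0
time: 3.48
position: [0.4875, -0.2099, 0.0445]
tool_rot: [0.654, 0.757, -0.0, 0.0]
ft_force: [-0.9, -0.1, 0.5]
grip_width: 0.058
grip_force: 0.0
time: 4.15
position: [0.4874, -0.2091, 0.0457]
tool_rot: [0.653, 0.757, 0.0, 0.001]
ft_force: [-0.2, -0.2, 5.9]
grip_width: 0.0336
grip_force: 15.0
time: 4.48
position: [0.4893, -0.2102, 0.1289]
tool_rot: [0.653, 0.757, 0.0, 0.004]
ft_force: [0.1, -0.9, 0.0]
grip_width: 0.034
grip_force: 15.0
t 4.48 pos [ 0.4893 -0.2102  0.1289] yaw_y 8.42 F [ 0.1 -0.9  0. ] w 0.034 gf 15.0
shift [ 3.482  1.225 -0.777] turn z 0.199 tilt z [ 0.007  -0.0049 -1.    ]
```

```bash
python3 -m inch '[0.45,0.15,-0.2,0,0,0,0.871,0.306,-0.4,0,0,0,0.871,0.306,-0.4,0,0,0]'
python3 -m inch '[0.45,0.15,-0.2,0,0,0,0.871,0.306,-0.377,0,0,0,0.871,0.306,-0.377,0,0,0]'
python3 -m inch '[0.45,0.15,0,0,0,0,0.871,0.306,0,0,0,0,0.871,0.306,0,0,0,0]'
python3 -m inch '[0.45,0.15,0,0,0,0.1,0.871,0.306,0,0,0,0.199,0.871,0.306,0,0,0,0.199,0.871,0.306,0,0,0,0.199,0.871,0.306,0,0,0,0.199]'
python3 - <<'E'
from h import *
rel((.545,.08,.19),-9.5)
c=get_calibration('wrist');im=camera('wrist');save('w2',im); np.savez('w2.npz',im=im,T=c['T'])
for t in ('jaw','module_center','sprung_jaw'):
    for d in cut_out('wrist',t)[:2]: print(t,round(d['conf'],2),d['bbox'])
E
```

```text
time: 4.73
position: [0.5013, -0.1314, 0.1583]
tool_rot: [0.652, 0.758, 0.001, -0.0]
ft_force: [-0.2, -0.8, -1.1]
grip_width: 0.0337
grip_force: 15.0
time: 4.98
position: [0.5159, -0.059, 0.1883]
tool_rot: [0.652, 0.759, 0.001, 0.0]
ft_force: [-0.5, -0.3, -0.1]
grip_width: 0.0339
grip_force: 15.0
time: 5.23
position: [0.5289, 0.0134, 0.1862]
tool_rot: [0.652, 0.758, 0.001, -0.001]
ft_force: [0.6, -0.5, 0.2]
grip_width: 0.0337
grip_force: 15.0
time: 5.65
position: [0.5425, 0.0809, 0.1861]
tool_rot: [0.762, 0.647, -0.001, -0.0]
ft_force: [0.2, 0.0, 0.4]
grip_width: 0.0342
grip_force: 15.0
t 5.65 pos [0.5425 0.0809 0.1861] yaw_y -9.31 F [0.2 0.  0.4] w 0.0342 gf 15.0
shift [-0.006  0.033 -0.049] turn z 0.002 tilt z [-1.8e-03 -6.0e-04 -1.0e+00]
jaw 0.83 [284.4, 227.4, 348.8, 270.3]
module_center 0.58 [282.1, 69.4, 347.0, 122.3]
module_center 0.42 [0.1, 0.0, 170.6, 49.9]
sprung_jaw 0.92 [282.9, 14.6, 385.0, 73.1]
```

View pics/w2.png

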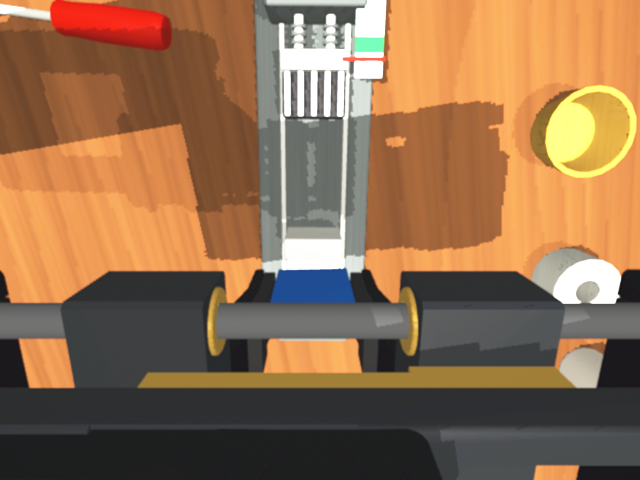

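```bash
python3 - <<'E'
from h import *
d=np.load('w2.npz');im=d['im']
a=cv2.resize(im[0:140,265:395],None,fx=4,fy=4,interpolation=2);b=cv2.resize(im[210:280,265:365],None,fx=2.4,fy=2.4,interpolation=2)
o=np.zeros((560,780,3),np.uint8);o[:560,:520]=a;o[:168,530:770]=b;save('c2',o)
print('jaw col 300-330',[(v,int(im[v,298:304].mean())) for v in range(218,272,1)])
print('mod gap',[(v,int(im[v,296:299].mean()),int(im[v,310:318].mean())) for v in range(60,126,1)])
E
```

```text
jaw col 300-330 [(218, 133), (219, 120), (220, 109), (221, 107), (222, 107), (223, 107), (224, 107), (225, 109), (226, 121), (227, 142), (228, 158), (229, 162), (230, 161), (231, 160), (232, 159), (233, 159), (234, 159), (235, 159), (236, 159), (237, 162), (238, 187), (239, 234), (240, 253), (241, 254), (242, 254), (243, 254), (244, 254), (245, 254), (246, 254), (247, 254), (248, 254), (249, 254), (250, 253), (251, 253), (252, 253), (253, 253), (254, 253), (255, 253), (256, 253), (257, 252), (258, 252), (259, 254), (260, 255), (261, 255), (262, 255), (263, 255), (264, 255), (265, 255), (266, 255), (267, 255), (268, 255), (269, 225), (270, 90), (271, 81)]
mod gap [(60, 255, 255), (61, 255, 255), (62, 255, 255), (63, 255, 255), (64, 255, 255), (65, 255, 255), (66, 255, 255), (67, 255, 255), (68, 255, 255), (69, 239, 245), (70, 190, 221), (71, 202, 232), (72, 195, 234), (73, 189, 236), (74, 187, 236), (75, 188, 235), (76, 189, 236), (77, 191, 236), (78, 191, 236), (79, 191, 236), (80, 191, 236), (81, 192, 235), (82, 191, 233), (83, 188, 232), (84, 187, 232), (85, 187, 232), (86, 187, 232), (87, 188, 233), (88, 188, 233), (89, 188, 233), (90, 190, 232), (91, 191, 232), (92, 192, 232), (93, 192, 232), (94, 192, 232), (95, 194, 232), (96, 195, 233), (97, 193, 233), (98, 189, 233), (99, 188, 233), (100, 188, 233), (101, 189, 233), (102, 189, 233), (103, 188, 232), (104, 189, 232), (105, 190, 232), (106, 192, 232), (107, 193, 232), (108, 193, 232), (109, 193, 230), (110, 191, 228), (111, 189, 227), (112, 191, 227), (113, 196, 228), (114, 196, 229), (115, 183, 223), (116, 122, 167), (117, 61, 66), (118, 76, 82), (119, 117, 155), (120, 129, 194), (121, 113, 168), (122, 105, 140), (123, 106, 135), (124, 106, 136), (125, 106, 136)]
```

View pics/c2.png

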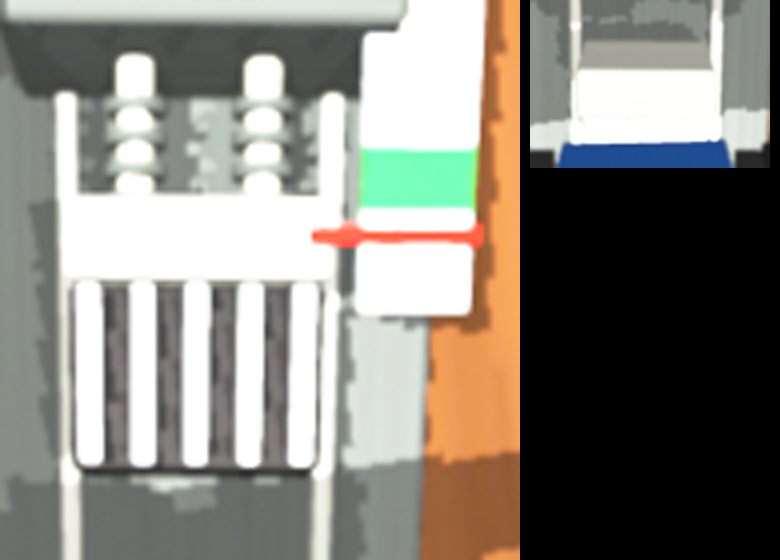

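The crop shows the red pointer at v≈59, just short of the green band (v 37–52). The module fins span v 70–116, and the jaw face's top edge is at v≈239 with its bottom edge at v≈227.

```bash
python3 - <<'E'
from h import *
c=get_calibration('wrist'); c['T']=np.load('w2.npz')['T']
q={n:atz(c,u,v,z) for n,u,v,z in [('jtop',314,238.7,.052),('jbot',314,226.8,.012),('mfin',314,116.2,.054),('mbot',314,119,.012),('spr',314,69.5,.053),
 ('ribL1',282.5,100,.017),('ribL2',283.5,200,.017),('ribR1',346,130,.017),('ribR2',344,215,.017),('jL',281,262,.052),('jR',348,262,.052),('baseL',260,200,.012),('baseR',369,200,.012),('fL',283.5,100,.054),('fR',345,100,.054)]}
for k,v in q.items(): print(k,v.round(4))
ax=q['spr']-q['jtop'];ax[2]=0;ax/=np.linalg.norm(ax);print('ax yaw',np.degrees(np.arctan2(ax[0],ax[1])))
for k in q: print(k,'along',((q[k]-q['jtop'])@ax).round(4),'across',((q[k]-q['jtop'])@np.array([ax[1],-ax[0],0])).round(4))
E
```

```text
jtop [0.5417 0.074  0.052 ]
jbot [0.5418 0.0735 0.012 ]
mfin [0.5558 0.1602 0.054 ]
mbot [0.5558 0.1598 0.012 ]
spr [0.5605 0.1895 0.053 ]
ribL1 [0.5342 0.1773 0.017 ]
ribL2 [0.5209 0.101  0.017 ]
ribR1 [0.5791 0.1475 0.017 ]
ribR2 [0.5681 0.0806 0.017 ]
jL [0.5141 0.06   0.052 ]
jR [0.5642 0.0518 0.052 ]
baseL [0.5011 0.1034 0.012 ]
baseR [0.5906 0.0887 0.012 ]
fL [0.5371 0.1738 0.054 ]
fR [0.5781 0.1671 0.054 ]
ax yaw 9.244324870607574
jtop along 0.0 across 0.0
jbot along -0.0006 across 0.0001
mfin along 0.0872 across -0.0
mbot along 0.0869 across 0.0001
spr along 0.1169 across -0.0
ribL1 along 0.1007 across -0.0241
ribL2 along 0.0232 across -0.0249
ribR1 along 0.0785 across 0.0251
ribR2 along 0.0107 across 0.0249
jL along -0.0183 across -0.025
jR along -0.0183 across 0.0258
baseL along 0.0224 across -0.0449
baseR along 0.0223 across 0.0459
fL along 0.0977 across -0.0206
fR along 0.0977 across 0.0209
```

```bash
python3 -c "
from h import *
rel((.5525,.1401,.0495),-9.24)"
```

```text
t 5.85 pos [0.5428 0.08   0.1867] yaw_y -9.54 F [ 0.  -0.8 -0.6] w 0.034 gf 15.0
shift [ 0.762 -0.004  1.715] turn z -0.003 tilt z [-7.e-04 -2.e-04 -1.e+00]
```

```bash
python3 -m inch '[0.4,0,0.4,0,0,0,0.757,-0.004,0.8,0,0,0,0.757,-0.004,0.8,0,0,0,0.757,-0.004,0.8,0,0,0]'
python3 -m inch '[0,0,0.4,0,0,0,0,0,0.7,0,0,0,0,0,0.8,0,0,0,0,0,0.8,0,0,0,0,0,0.8,0,0,0]'
python3 -c "
from h import *
rel((.5525,.1401,.0495),-9.24)"
```

```text
time: 6.18
position: [0.5511, 0.1413, 0.1208]
tool_rot: [0.763, 0.647, -0.002, -0.002]
ft_force: [-0.2, -0.0, -0.1]
grip_width: 0.0339
grip_force: 15.0
time: 6.6
position: [0.5534, 0.1401, 0.06]
tool_rot: [0.764, 0.646, 0.0, 0.0]
ft_force: [-0.5, -0.3, -1.0]
grip_width: 0.0342
grip_force: 15.0
t 6.6 pos [0.5534 0.1401 0.06  ] yaw_y -9.55 F [-0.5 -0.3 -1. ] w 0.0342 gf 15.0
shift [-0.002 -0.012  0.131] turn z -0.003 tilt z [ 1.1e-03 -1.0e-04 -1.0e+00]
```

```bash
python3 -m inch '[0,-0.005,0.04,0,0,0,0,-0.005,0.08,0,0,0,0,-0.005,0.11,0,0,0,0,-0.005,0.13,0,0,0,0,-0.005,0.13,0,0,0,0,-0.005,0.13,0,0,0]'
```

```text
time: 7.1
position: [0.5528, 0.1411, 0.0497]
tool_rot: [0.763, 0.646, 0.0, 0.0]
ft_force: [-0.3, -0.5, 5.4]
grip_width: 0.034
grip_force: 15.0
```

```bash
python3 -m inch '[0,0,0,0,0,0,0,0,0,0,0,0,0,0,0,0,0,0,0,0,0,0,0,0,0,0,0,0,0,0]' 54
python3 -m inch '[0,0,-0.2,0,0,0,0,0,-0.6,0,0,0,0,0,-1,0,0,0,0,0,-1,0,0,0]'
python3 -m inch '[-0.4,0,-0.4,0,0,0,-0.76,0,-0.7,0,0,0,-0.76,0,-0.7,0,0,0,-0.76,0,-0.7,0,0,0]'
python3 - <<'E'
from h import *
rel((.543,.08,.187),-9.24)
c=get_calibration('wrist');im=camera('wrist'); np.savez('w3.npz',im=im,T=c['T'])
m=cv2.inRange(cv2.cvtColor(im,cv2.COLOR_RGB2HSV),(100,120,50),(125,255,255))
k,l,s,ce=cv2.connectedComponentsWithStats(m)
for i in range(1,k):
    if s[i,4]>100: print(s[i],ce[i].round(1))
c1=get_calibration('top');im=camera('top');save('t3',im,(195,215,365,295),4)
E
```

```text
time: 7.52
position: [0.5522, 0.1411, 0.0484]
tool_rot: [0.763, 0.646, -0.0, -0.0]
ft_force: [0.6, -0.2, -0.3]
grip_width: 0.0527
grip_force: 0.0
time: 7.85
position: [0.5561, 0.1415, 0.1338]
tool_rot: [0.763, 0.646, 0.004, 0.003]
ft_force: [-0.0, -0.0, 0.1]
grip_width: 0.0536
grip_force: 0.0
time: 8.18
position: [0.5431, 0.0799, 0.1857]
tool_rot: [0.764, 0.645, 0.001, 0.001]
ft_force: [-0.1, 0.5, -0.4]
grip_width: 0.0538
grip_force: 0.0
t 8.18 pos [0.5431 0.0799 0.1857] yaw_y -9.66 F [-0.1  0.5 -0.4] w 0.0538 gf 0.0
shift [ 0.    -0.001 -0.016] turn z -0.005 tilt z [ 0.0031  0.     -1.    ]
[286 137  50  16 773] [310.5 144.5]
```

View pics/t3.png

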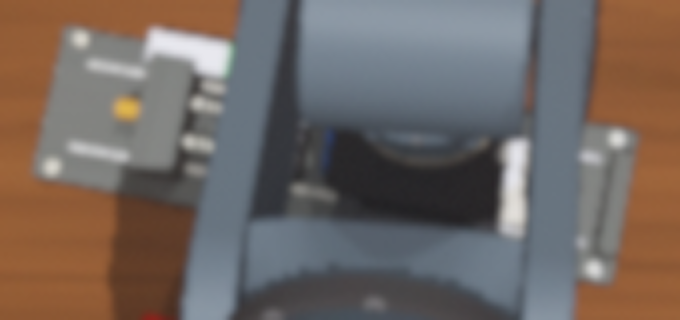

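The top view is mostly blocked by the arm. The wrist blob (50×16 px at (311,145)) shows the spacer standing upright between the ribs. Next comes the jaw post.

```bash
python3 -c "
from h import *
rel((.5347,.0286,.15),-99.24)"
python3 -m inch '[-0.3,0,0.2,0,0,0.08,-0.643,-0.014,0.45,0,0,0.16,-0.643,-0.014,0.45,0,0,0.24,-0.643,-0.014,0.45,0,0,0.32,-0.643,-0.014,0.45,0,0,0.4,-0.643,-0.014,0.45,0,0,0.48,-0.643,-0.014,0.45,0,0,0.56,-0.643,-0.014,0.45,0,0,0.64,-0.643,-0.014,0.45,0,0,0.72,-0.643,-0.014,0.45,0,0,0.8,-0.643,-0.014,0.45,0,0,0.88,-0.643,-0.014,0.45,0,0,0.95,-0.643,-0.014,0.45,0,0,0.995,-0.643,-0.014,0.45,0,0,0.995,-0.643,-0.014,0.45,0,0,0.995]' 32
python3 - <<'E'
from h import *
rel((.5347,.0286,.077),-99.24)
c=get_calibration('wrist');im=camera('wrist');save('w4',im);np.savez('w4.npz',im=im,T=c['T'])
for z in (.026,.083): print(proj(c,(.5347,.0286,z)))
E
```

```text
t 8.28 pos [0.5417 0.0814 0.1839] yaw_y -9.53 F [-0.6 -0.2 -1.9] w 0.0538 gf 0.0
shift [-0.665  0.024  0.423] turn z 0.997 tilt z [-1.4e-03  5.0e-04 -1.0e+00]
time: 9.53
position: [0.532, 0.0316, 0.1473]
tool_rot: [0.997, -0.077, -0.001, -0.0]
ft_force: [0.3, -0.2, -0.1]
grip_width: 0.0321
grip_force: 0.0
t 9.53 pos [0.532  0.0316 0.1473] yaw_y -98.87 F [ 0.3 -0.2 -0.1] w 0.0321 gf 0.0
shift [0.042 0.031 0.879] turn z 0.004 tilt z [-2.6e-03  6.0e-04 -1.0e+00]
[314.19469479 230.35659057]
[314.74571217 255.29346268]
```

View pics/w4.png

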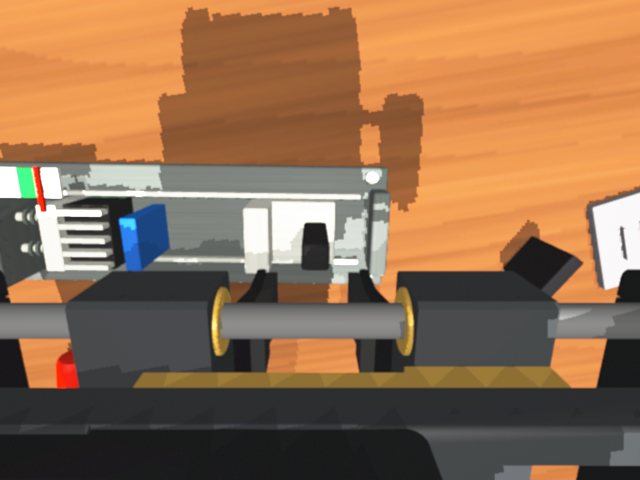

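The wrist view shows the spacer (143,237) standing upright in the channel and the jaw post (315,247) where I predicted it. The pointer is at (40,187), left of the module. I descend onto the post.

```bash
python3 -m inch '[0.042,0.031,0.25,0,0,0,0.042,0.031,0.5,0,0,0,0.042,0.031,0.7,0,0,0,0.042,0.031,0.82,0,0,0,0.042,0.031,0.87,0,0,0,0.042,0.031,0.87,0,0,0]' 30
python3 -m inch '[0,0,0,0,0,0,0,0,0,0,0,0,0,0,0,0,0,0,0,0,0,0,0,0,0,0,0,0,0,0,0,0,0,0,0,0]' 8 20
python3 -c "
from h import *
rel((.5347+.085*.1606,.0286+.085*.987,.077),-99.24)"
```

```text
time: 10.08
position: [0.5351, 0.0278, 0.0781]
tool_rot: [0.997, -0.079, -0.001, -0.0]
ft_force: [0.6, 0.2, 1.0]
grip_width: 0.0301
grip_force: 0.0
time: 10.58
position: [0.5363, 0.0276, 0.0799]
tool_rot: [0.997, -0.079, 0.001, -0.0]
ft_force: [-0.3, 0.3, 4.1]
grip_width: 0.0157
grip_force: 20.0
t 10.58 pos [0.5363 0.0276 0.0799] yaw_y -99.08 F [-0.3  0.3  4.1] w 0.0157 gf 20.0
shift [-0.019 -1.071  0.036] turn z 0.002 tilt z [ 0.0019  0.     -1.    ]
```

```bash
python3 -m inch '[0,-0.05,0,0,0,0,0,-0.11,0,0,0,0,0,-0.17,0,0,0,0,0,-0.23,0,0,0,0,0,-0.29,0,0,0,0,0,-0.35,0,0,0,0,0,-0.41,0,0,0,0,0,-0.47,0,0,0,0,0,-0.53,0,0,0,0,0,-0.59,0,0,0,0,0,-0.65,0,0,0,0,0,-0.7,0,0,0,0,0,-0.7,0,0,0]'
python3 -m inch '[0,-0.04,0,0,0,0,0,-0.08,0,0,0,0,0,-0.12,0,0,0,0,0,-0.15,0,0,0,0,0,-0.18,0,0,0,0,0,-0.2,0,0,0,0,0,-0.22,0,0,0,0,0,-0.22,0,0,0,0,0,-0.22,0,0,0]'
python3 - <<'E'
from h import *
rel((.5347+.085*.1606,.0286+.085*.987,.077),-99.24)
c=get_calibration('wrist');im=camera('wrist');save('w5',im)
E
```

```text
t 10.58 pos [0.5363 0.0276 0.0799] yaw_y -99.08 F [-0.3  0.3  4.1] w 0.0157 gf 20.0
shift [-0.019 -1.071  0.036] turn z 0.002 tilt z [ 0.0019  0.     -1.    ]schema error: expected a multiple of 6 numbers
schema error: expected a multiple of 6 numbers
```

View pics/w5.png

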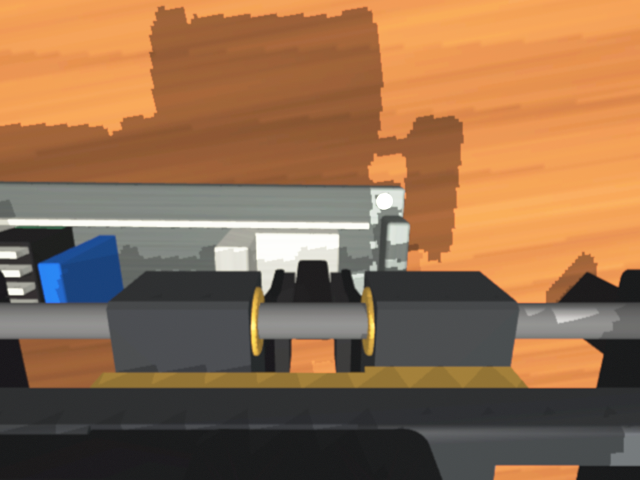

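The rows were refused because the last one was short, so nothing moved. The picture shows the post (313,280) between the fingers and the spacer (80,270) upright. I resend with full rows.

```bash
python3 -m inch '[0,-0.05,0,0,0,0, 0,-0.11,0,0,0,0, 0,-0.17,0,0,0,0, 0,-0.23,0,0,0,0, 0,-0.29,0,0,0,0, 0,-0.35,0,0,0,0, 0,-0.41,0,0,0,0, 0,-0.47,0,0,0,0, 0,-0.53,0,0,0,0, 0,-0.59,0,0,0,0, 0,-0.65,0,0,0,0, 0,-0.7,0,0,0,0, 0,-0.7,0,0,0,0]'
python3 -m inch '[0,-0.04,0,0,0,0, 0,-0.08,0,0,0,0, 0,-0.12,0,0,0,0, 0,-0.15,0,0,0,0, 0,-0.18,0,0,0,0, 0,-0.2,0,0,0,0, 0,-0.22,0,0,0,0, 0,-0.22,0,0,0,0, 0,-0.22,0,0,0,0]'
python3 - <<'E'
from h import *
rel((.5347+.085*.1606,.0286+.085*.987,.077),-99.24)
im=camera('wrist');np.savez('w6.npz',im=im)
E
```

```text
time: 11.72
position: [0.5458, 0.0833, 0.0798]
tool_rot: [0.997, -0.079, 0.002, -0.0]
ft_force: [1.0, 0.6, 5.3]
grip_width: 0.0159
grip_force: 20.0
time: 12.47
position: [0.5487, 0.1001, 0.0799]
tool_rot: [0.997, -0.079, 0.002, -0.0]
ft_force: [1.2, -1.0, 5.4]
grip_width: 0.0156
grip_force: 20.0
t 12.47 pos [0.5487 0.1001 0.0799] yaw_y -99.06 F [ 1.2 -1.   5.4] w 0.0156 gf 20.0
shift [-0.028 -0.153  0.036] turn z 0.002 tilt z [ 3.4e-03 -2.0e-04 -1.0e+00]
```

```bash
python3 -m inch '[0,-0.02,0,0,0,0, 0,-0.04,0,0,0,0, 0,-0.055,0,0,0,0, 0,-0.07,0,0,0,0, 0,-0.08,0,0,0,0, 0,-0.08,0,0,0,0]'
python3 -m inch '[0,-0.015,0,0,0,0, 0,-0.03,0,0,0,0, 0,-0.045,0,0,0,0, 0,-0.06,0,0,0,0, 0,-0.06,0,0,0,0]'
python3 -m inch '[0,-0.01,0,0,0,0, 0,-0.02,0,0,0,0, 0,-0.02,0,0,0,0]'
python3 -c "
from h import *
rel((.5347+.085*.1606,.0286+.085*.987,.077),-99.24)"
```

```text
time: 13.02
position: [0.5497, 0.106, 0.0799]
tool_rot: [0.997, -0.079, 0.002, 0.0]
ft_force: [0.7, -1.8, 6.1]
grip_width: 0.0159
grip_force: 20.0
time: 13.43
position: [0.5503, 0.1095, 0.0799]
tool_rot: [0.997, -0.078, 0.001, 0.001]
ft_force: [1.3, -7.3, 5.9]
grip_width: 0.0158
grip_force: 20.0
time: 13.68
position: [0.5504, 0.1101, 0.0799]
tool_rot: [0.997, -0.078, 0.001, 0.002]
ft_force: [-0.7, -9.1, 6.7]
grip_width: 0.0156
grip_force: 20.0
t 13.68 pos [0.5504 0.1101 0.0799] yaw_y -98.95 F [-0.7 -9.1  6.7] w 0.0156 gf 20.0
shift [-0.03  -0.026  0.036] turn z 0.003 tilt z [ 0.0021 -0.0044 -1.    ]
```

```bash
python3 -m inch '[0,-0.012,0,0,0,0, 0,-0.025,0,0,0,0, 0,-0.025,0,0,0,0]'
python3 -m inch '[0,-0.012,0,0,0,0, 0,-0.025,0,0,0,0, 0,-0.025,0,0,0,0]'
python3 -m inch '[0,-0.012,0,0,0,0, 0,-0.025,0,0,0,0, 0,-0.025,0,0,0,0]'
python3 - <<'E'
from h import *
rel((.5347+.085*.1606,.0286+.085*.987,.077),-99.24)
for n in ('wrist','side'):
    im=camera(n); cv2.imwrite('pics/raw7_%s.png'%n,im[:,:,::-1])
E
```

```text
time: 13.93
position: [0.5504, 0.1102, 0.0799]
tool_rot: [0.997, -0.077, 0.001, 0.004]
ft_force: [-0.6, -16.9, 8.3]
grip_width: 0.016
grip_force: 20.0
time: 14.18
position: [0.5503, 0.1104, 0.0798]
tool_rot: [0.997, -0.076, 0.0, 0.005]
ft_force: [-1.3, -23.4, 8.3]
grip_width: 0.016
grip_force: 20.0
time: 14.43
position: [0.5503, 0.1105, 0.0798]
tool_rot: [0.997, -0.076, -0.0, 0.007]
ft_force: [-2.6, -30.0, 8.7]
grip_width: 0.0156
grip_force: 20.0
t 14.43 pos [0.5503 0.1105 0.0798] yaw_y -98.67 F [ -2.6 -30.    8.7] w 0.0156 gf 20.0
shift [-0.028 -0.021  0.035] turn z 0.006 tilt z [-0.0015 -0.0134 -0.9999]
```

```bash
python3 -m inch '[0,0.012,0,0,0,0, 0,0.025,0,0,0,0, 0,0.025,0,0,0,0]'
python3 - <<'E'
import cv2,numpy as np
w=cv2.imread('pics/raw7_wrist.png');s=cv2.imread('pics/raw7_side.png')
o=np.zeros((600,800,3),np.uint8)
a=cv2.resize(w[150:310,0:400],None,fx=2,fy=2,interpolation=2);b=cv2.resize(s[180:290,255:365],None,fx=2.4,fy=2.4,interpolation=2)
o[:320,:800]=a;o[330:594,:264]=b;c=cv2.resize(w,(346,260));o[330:590,300:646]=c;cv2.imwrite('pics/c7.png',o)
E
```

```text
time: 14.78
position: [0.5503, 0.1104, 0.0798]
tool_rot: [0.997, -0.077, 0.0, 0.005]
ft_force: [-0.7, -22.6, 8.3]
grip_width: 0.0157
grip_force: 19.9
```

View pics/c7.png

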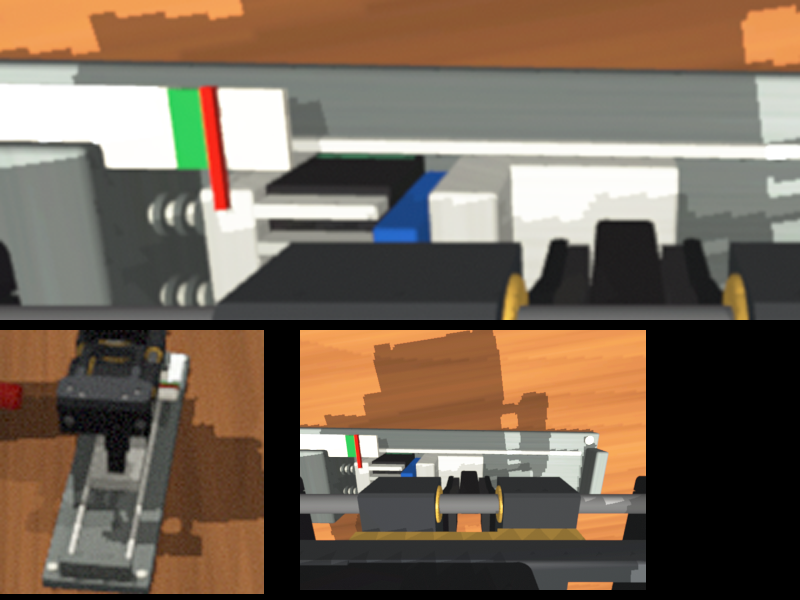

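```bash
python3 - <<'E'
from h import *
c=get_calibration('wrist'); im=camera('wrist'); np.savez('w8.npz',im=im,T=c['T'])
h=cv2.cvtColor(im,cv2.COLOR_RGB2HSV)
c2=dict(c);c2['T']=np.load('w2.npz')['T'];im2=np.load('w2.npz')['im'];h2=cv2.cvtColor(im2,cv2.COLOR_RGB2HSV)
j=np.array([.5417,.074]);ax=np.array([.1606,.987]);ac=np.array([.987,-.1606])
def al(c,u,v,z): p=atz(c,u,v,z)[:2]-j; return (1e3*np.array([p@ax,p@ac])).round(1)
for nm,cc,hh,vert in (('new',c,h,0),('old',c2,h2,1)):
    g=cv2.inRange(hh,(50,90,60),(85,255,255)); r=cv2.inRange(hh,(0,150,120),(6,255,255))|cv2.inRange(hh,(174,150,120),(180,255,255))
    k,l,s,_=cv2.connectedComponentsWithStats(g); i=1+np.argmax(s[1:,4]); print(nm,'green',s[i])
    ys,xs=np.where(l==i)
    k,l,s,_=cv2.connectedComponentsWithStats(r)
    reds=[a for a in s[1:].tolist() if a[4]>15]; print('reds',reds)
    if vert:
        print([(z,al(cc,370,ys.min(),z),al(cc,370,ys.max()+1,z)) for z in (.045,.05,.055)], [al(cc,370,59,z) for z in (.045,.05,.055)])
    else:
        for v in range(ys.min()+3,ys.max(),8):
            a=xs[ys==v]; rr=np.where(r[v,60:150])[0]+60
            print(v,[(z,al(cc,a.min(),v,z),al(cc,a.max()+1,v,z),al(cc,rr.mean(),v,z) if len(rr) else None) for z in (.045,.05)])
print('jaw face top',al(c,215,247,.052),'fin R',al(c,194,252,.054),'fin L',al(c,127,255,.054),'rest: jaw 0, fin 87.2, sprung 116.9')
print([al(c,u,v,.062) for u,v in ((187,262),(207,262))],'spacer top')
E
```

```text
new green [ 84 195  20  41 604]
reds [[100, 194, 15, 61, 435]]
198 [(0.045, array([141.1,  42.7]), array([134.3,  42.8]), array([132. ,  42.8])), (0.05, array([138.2,  43.6]), array([131.5,  43.6]), array([129.3,  43.6]))]
206 [(0.045, array([141.2,  39. ]), array([134.3,  39.1]), array([132. ,  39.1])), (0.05, array([138.2,  40. ]), array([131.5,  40. ]), array([129.3,  40. ]))]
214 [(0.045, array([140.8,  35.3]), array([134.3,  35.3]), array([132. ,  35.3])), (0.05, array([137.9,  36.3]), array([131.6,  36.3]), array([129.3,  36.3]))]
222 [(0.045, array([140.9,  31.4]), array([134.4,  31.5]), array([132.1,  31.5])), (0.05, array([137.9,  32.6]), array([131.6,  32.6]), array([129.4,  32.6]))]
230 [(0.045, array([141. ,  27.6]), array([134.4,  27.6]), array([132.1,  27.6])), (0.05, array([138. ,  28.8]), array([131.7,  28.9]), array([129.4,  28.9]))]
old green [355  37  29  15 407]
reds [[50, 0, 122, 51, 4401], [343, 56, 43, 6, 110]]
[(0.045, array([138.3,  37.6]), array([129.1,  37.9])), (0.05, array([137.2,  36.9]), array([128.2,  37.3])), (0.055, array([136.1,  36.2]), array([127.2,  36.6]))] [array([124.8,  38.1]), array([123.9,  37.4]), array([123. ,  36.7])]
jaw face top [80.6 21.6] fin R [89.7 19.8] fin L [120.2  18.2] rest: jaw 0, fin 87.2, sprung 116.9
[array([90.6, 17.7]), array([81.9, 17.7])] spacer top
```

The picture shows the red pointer at the near edge of the green band, partly overlapping it. I need a measurement without parallax, so I'll try the top camera numerically.

```bash
python3 - <<'E'
from h import *
c=get_calibration('top'); im=camera('top'); old=cv2.imread('pics/raw_top.png')[:,:,::-1]
j=np.array([.5417,.074]);ax=np.array([.1606,.987]);ac=np.array([.987,-.1606])
for s in (38,):
  for a in (115,120,124,128,133,138,143): 
    p=j+a/1e3*ax+s/1e3*ac; print(a,proj(c,(*p,.05)).round(1))
for nm,i in (('old',old),('new',im)):
    print(nm)
    for v in range(226,238): print(v,' '.join('%3d/%3d/%3d'%tuple(x) for x in i[v,246:264]))
E
```

```text
115 [262.2 230.6]
120 [260.  230.2]
124 [258.2 229.9]
128 [256.5 229.6]
133 [254.3 229.2]
138 [252.1 228.8]
143 [249.9 228.4]
old
226 226/225/231 224/223/228 222/221/226 218/216/222 210/210/213 193/199/195 158/181/157 116/163/111  98/155/ 89 108/149/ 93 135/142/109 160/130/114 164/110/100 152/109/102 143/117/112 138/115/108 131/104/ 95 128/ 92/ 75
227 232/232/238 231/231/237 231/231/237 230/230/235 224/226/229 207/217/213 166/203/175 114/189/127  94/184/108 118/182/122 161/179/147 191/167/156 196/148/146 187/158/159 182/171/174 176/168/170 161/150/151 137/118/113
228 232/232/238 233/233/239 232/233/238 232/232/238 227/230/233 208/222/215 164/208/175 109/197/129  95/194/116 131/195/137 181/195/165 210/186/176 216/177/178 214/196/201 214/209/215 209/207/211 193/188/192 160/149/149
229 232/232/238 233/233/239 232/232/238 231/232/237 224/229/231 202/220/211 155/206/168 103/197/125  99/195/119 142/197/142 191/194/165 217/184/174 223/190/191 226/215/220 228/226/231 224/223/228 207/205/210 171/163/165
230 232/232/238 232/232/238 232/232/238 230/232/236 221/228/228 193/217/203 142/204/158  9
[... 3613 characters left out ...]
/145 119/132/145 120/132/145 119/132/145
235  89/ 98/108  86/ 94/104  76/ 83/ 91  62/ 66/ 71  53/ 54/ 58  51/ 53/ 56  51/ 52/ 56  52/ 54/ 57  60/ 64/ 69  81/ 88/ 97 102/113/124 114/126/138 117/130/142 117/130/143 117/130/143 117/130/143 116/129/142 117/130/143
236  88/ 97/107  84/ 92/101  73/ 80/ 87  59/ 62/ 67  52/ 54/ 58  51/ 52/ 55  51/ 52/ 56  52/ 54/ 58  59/ 63/ 68  79/ 86/ 95 100/111/122 111/124/136 114/127/139 115/128/141 114/127/140 115/128/141 114/128/140 114/127/140
237  88/ 96/106  82/ 90/ 99  70/ 76/ 83  57/ 59/ 64  51/ 53/ 56  51/ 53/ 56  50/ 52/ 56  52/ 53/ 57  59/ 62/ 68  78/ 85/ 94  98/109/120 110/122/134 112/125/138 112/125/138 113/126/138 113/126/138 112/125/138 113/126/139
```

```bash
cat > m.py <<'E'
from h import *
from scipy.optimize import least_squares
j=np.array([.5417,.074]);ax=np.array([.1606,.987]);ac=np.array([.987,-.1606])
cal=get_calibration('wrist')
def prof(p,lo,hi):   # half-level crossings + centroid of a bump p
    k=np.argmax(p);h=p[k]/2
    a=k
    while a>0 and p[a]>h:a-=1
    b=k
    while b<len(p)-1 and p[b]>h:b+=1
    ea=a+(h-p[a])/(p[a+1]-p[a]); eb=b-1+(p[b-1]-h)/(p[b-1]-p[b]); return lo+ea+.5,lo+eb+.5
def P(T,a,s,z):
    c=dict(cal);c['T']=T;p=j+a*ax+s*ac;return proj(c,(*p,z))
M=[]
for f,vert,rng,fix in (('w2',1,(25,72),range(364,380,3)),('w3',1,(25,72),range(364,380,3)),('w4',0,(5,62),range(174,192,3)),('w8',0,(70,125),range(200,232,6))):
    d=np.load(f+'.npz');im=d['im'].astype(float);T=d['T']
    for w in fix:
        L=im[rng[0]:rng[1],w] if vert else im[w,rng[0]:rng[1]]
        g=np.clip(L[:,1]-L[:,0],0,None);r=np.clip(L[:,0]-L[:,1],0,None)
        ga,gb=prof(g,*rng);ra,rb=prof(r,*rng)
        M.append((f,vert,w,ga,gb,ra,rb,T))
if __name__=='__main__':
    for m in M: print(m[0],m[2],np.round(m[3:7],2))
E
python3 m.py
```

```text
w2 364 [37.37 51.9  57.9  60.77]
w2 367 [37.75 51.89 58.   60.34]
w2 370 [37.79 51.89 57.99 60.34]
w2 373 [37.8  51.9  58.   60.32]
w2 376 [37.79 51.9  57.99 60.34]
w2 379 [37.8  51.85 58.01 60.82]
w3 364 [36.   50.59 56.24 59.32]
w3 367 [35.99 50.6  56.24 59.12]
w3 370 [35.99 50.62 56.23 59.12]
w3 373 [36.   50.61 56.24 59.13]
w3 376 [36.   50.61 56.07 59.8 ]
w3 379 [35.87 50.9  55.8  60.19]
w4 174 [17.39 32.12 34.21 39.25]
w4 177 [18.06 32.7  34.99 39.94]
w4 180 [18.64 33.12 35.23 40.36]
w4 183 [19.16 33.69 36.03 40.96]
w4 186 [19.78 34.13 36.24 41.36]
w4 189 [20.21 34.69 37.33 41.97]
w8 200 [ 84.77  99.47 100.86 107.68]
w8 206 [ 85.52 100.28 101.69 108.39]
w8 212 [ 86.39 100.94 102.27 109.24]
w8 218 [ 87.12 101.84 103.19 109.99]
w8 224 [ 88.05 102.52 103.9  110.7 ]
w8 230 [ 88.86 103.3  104.7  111.34]
```

I have two estimates of the sprung-jaw displacement: about 4.3 mm from force and about 5.3 mm from the images. Both are close to the 4 mm lower limit. I'll back the jaw off in small steps, still gripped, and image the pointer from the same viewpoint to get the true displacement.

```bash
cat > snap.py <<'E'
import sys
from h import *
o=[get_obs()]; c=get_calibration('wrist'); im=camera('wrist'); o.append(get_obs()); np.savez(sys.argv[1]+'.npz',im=im,T=c['T'])
p=np.mean([x['position'] for x in o],0); F=np.mean([x['ft_force'] for x in o],0); ax=np.array([.1606,.987])
tr=(p[:2]-[.5363,.0276])@ax*1e3
from m import prof
out=[]
for w in (206,218,230):
    L=im[w,55:150].astype(float); g=np.clip(L[:,1]-L[:,0],0,None);r=np.clip(L[:,0]-L[:,1],0,None)
    out.append(np.round([*prof(g,55,0),*prof(r,55,0)],1).tolist())
print(sys.argv[1],'travel',tr.round(2),'F along',(F[:2]@ax).round(1),out)
E
python3 snap.py p0
python3 -m inch '[0,0.04,0,0,0,0, 0,0.08,0,0,0,0, 0,0.08,0,0,0,0, 0,0.08,0,0,0,0]' >/dev/null; python3 snap.py p1
python3 -m inch '[0,0.02,0,0,0,0, 0,0.04,0,0,0,0, 0,0.04,0,0,0,0]' >/dev/null; python3 snap.py p2
python3 -m inch '[0,0.02,0,0,0,0, 0,0.04,0,0,0,0, 0,0.04,0,0,0,0]' >/dev/null; python3 snap.py p3
python3 -m inch '[0,0.02,0,0,0,0, 0,0.04,0,0,0,0, 0,0.04,0,0,0,0]' >/dev/null; python3 snap.py p4
```

```text
p0 travel 83.95 F along -22.5 [[85.5, 100.3, 101.7, 108.4], [87.1, 101.8, 103.2, 110.0], [88.8, 103.3, 104.7, 111.3]]
p1 travel 81.87 F along -6.4 [[82.2, 100.4, 101.9, 108.7], [83.8, 102.1, 103.5, 110.3], [85.4, 103.7, 105.1, 111.8]]
p2 travel 79.86 F along -2.7 [[78.2, 98.8, 102.4, 108.8], [79.7, 100.7, 103.9, 110.3], [81.3, 102.2, 105.6, 111.9]]
p3 travel 77.47 F along -0.0 [[73.1, 93.7, 97.2, 103.8], [74.5, 95.6, 98.9, 105.3], [76.2, 97.1, 100.6, 106.9]]
p4 travel 74.37 F along -0.2 [[66.1, 86.7, 90.2, 96.9], [67.7, 88.7, 91.9, 98.5], [69.4, 90.4, 93.6, 100.1]]
```

```bash
python3 - <<'E'
from h import *
g=lambda im:cv2.cvtColor(im,cv2.COLOR_RGB2GRAY)
I={'w5':cv2.imread('pics/w5.png')[:,:,::-1]}
for k in ('p4','p3','p2','p1','p0'): I[k]=np.load(k+'.npz')['im']
def track(tpl,box,im,pad=14):
    l,t,r,b=box; T=g(tpl)[t:b,l:r]; S=g(im)[t-pad:b+pad,l-pad:r+pad]
    m=cv2.matchTemplate(S,T,cv2.TM_CCOEFF_NORMED);_,q,_,(x,y)=cv2.minMaxLoc(m)
    if 0<x<m.shape[1]-1: a,c0,d=m[y,x-1],m[y,x],m[y,x+1]; x=x+.5*(a-d)/(a-2*c0+d)
    return round(x-pad,2),y-pad,round(q,2)
for k in I: print(k,'post',track(I['w5'],(294,258,334,300),I[k]),'jawblock edges',track(I['p4'],(208,228,262,268),I[k]))
for k in ('w5','p4','p0'):
    print(k,[int(x) for x in g(I[k])[250,190:262:2]],'|',[int(x) for x in g(I[k])[262,286:346:2]])
# jaw travel from picture w4 (open) and p4/p0: face top edge
E
```

```text
w5 post (np.float32(0.01), 0, 1.0) jawblock edges (np.float32(-0.01), 0, 0.97)
p4 post (np.float32(0.02), 0, 1.0) jawblock edges (np.float32(-0.01), 0, 1.0)
p3 post (np.float32(0.02), 0, 1.0) jawblock edges (np.float32(0.03), 0, 0.99)
p2 post (np.float32(0.03), 0, 1.0) jawblock edges (np.float32(0.04), 0, 0.97)
p1 post (np.float32(0.0), 0, 1.0) jawblock edges (np.float32(0.03), 0, 0.97)
p0 post (np.float32(-0.01), 0, 0.99) jawblock edges (np.float32(0.05), 0, 0.97)
w5 [133, 132, 133, 133, 132, 124, 107, 104, 103, 103, 103, 104, 190, 251, 248, 248, 246, 234, 234, 230, 228, 228, 251, 253, 252, 248, 248, 236, 220, 161, 138, 145, 142, 223, 254, 254] | [229, 229, 229, 229, 230, 230, 160, 31, 29, 28, 27, 28, 29, 29, 28, 29, 29, 29, 28, 29, 96, 225, 228, 228, 227, 223, 171, 103, 106, 104]
p4 [63, 70, 71, 70, 65, 65, 65, 64, 64, 67, 66, 65, 175, 246, 242, 233, 234, 229, 230, 253, 253, 253, 251, 248, 248, 237, 232, 231, 210, 158, 144, 143, 146, 223, 254, 254] | [229, 229, 229, 229, 229, 230, 158, 30, 28, 27, 29, 28, 28, 29, 29, 28, 28, 28, 29, 27, 92, 224, 227, 227, 228, 224, 173, 102, 103, 104]
p0 [165, 150, 69, 29, 34, 54, 65, 64, 66, 68, 66, 63, 157, 238, 228, 230, 228, 228, 249, 253, 253, 253, 248, 247, 244, 229, 230, 226, 214, 183, 142, 144, 148, 229, 254, 253] | [227, 227, 227, 227, 227, 227, 121, 26, 27, 28, 28, 27, 28, 29, 28, 27, 26, 29, 28, 27, 98, 222, 226, 225, 225, 219, 146, 99, 101, 100]
```

```bash
cat > fit.py <<'E'
from m import *
D=[]
for f,v in (('w2',1),('w3',1),('w4',0),('p4',0),('p3',0),('p2',0),('p1',0),('p0',0)):
    d=np.load(f+'.npz');im=d['im'].astype(float);T=d['T']
    rows,(lo,hi)=((367,370,373),(25,72)) if v else ((177,183,189),(5,62)) if f=='w4' else ((206,218,230),(55,150))
    for w in rows:
        L=im[lo:hi,w] if v else im[w,lo:hi]
        D.append((f,v,w,*prof(np.clip(L[:,1]-L[:,0],0,None),lo,0),*prof(np.clip(L[:,0]-L[:,1],0,None),lo,0),T))
F=['w2','w3','w4','p4','p3','p2','p1','p0']
def px(T,v,w,a,z):  # pixel (free coord) of along a, height z on image line w
    s=.036
    for _ in range(6):
        q=P(T,a,s,z); e=(w-q[0] if v else w-q[1]); q2=P(T,a,s+.001,z); s+=.001*e/((q2-q)[0 if v else 1])
    return P(T,a,s,z)[1 if v else 0]
def res(x):
    zs,b,zl,l,wd,t,d1,d0=x[:8]; r=[]
    for f,v,w,ga,gb,ra,rb,T in D:
        sh=x[8+F.index(f)]; dd={'p1':d1,'p0':d0}.get(f,0)
        r.append(px(T,v,w,(b+10)/1e3,zs/1e3)+sh-ga)
        if f not in('p1','p0'): r.append(px(T,v,w,b/1e3,zs/1e3)+sh-gb)
        r.append(px(T,v,w,(l+dd)/1e3,zl/1e3)+sh-ra)
        r.append(px(T,v,w,(l-wd+dd)/1e3,(zl-t)/1e3)+sh-rb)
    return np.r_[np.array(r)/.3,x[8:]/5,(t-2)/2,(wd-2)/2]
s=least_squares(res,np.r_[40,128,45,123,2,2,2,4,np.zeros(8)],x_scale=np.r_[np.ones(8),np.ones(8)])
C=np.sqrt(np.diag(np.linalg.inv(s.jac.T@s.jac)))
for n,a,c in zip('zs b zl lead width thick d1 d0'.split()+F,s.x,C): print(n,round(a,2),'+-',round(c,2))
print('rest centre offset',round(s.x[1]-s.x[3]+s.x[4]/2,2),'rms px',(s.fun[:-10].std()*.3).round(2))
E
python3 fit.py
```

```text
zs 37.22 +- 1.11
b 133.37 +- 1.08
zl 41.13 +- 1.15
lead 129.44 +- 1.08
width 1.11 +- 0.16
thick 3.64 +- 0.31
d1 2.1 +- 0.11
d0 3.99 +- 0.11
w2 5.11 +- 1.53
w3 4.97 +- 1.53
w4 -6.89 +- 1.37
p4 -6.07 +- 1.8
p3 -5.52 +- 1.8
p2 -5.16 +- 1.8
p1 -4.96 +- 1.81
p0 -4.57 +- 1.82
rest centre offset 4.48 rms px 0.36
```

The fit gives a displacement of about 4.0 mm, right on the limit. I need to know whether the jaw is really home. The full range is 85 mm, so I'll pull it back to its open stop and measure the total travel.

```bash
python3 -m inch '[0,0.1,0,0,0,0, 0,0.25,0,0,0,0, 0,0.4,0,0,0,0, 0,0.55,0,0,0,0, 0,0.7,0,0,0,0, 0,0.82,0,0,0,0, 0,0.88,0,0,0,0, 0,0.9,0,0,0,0, 0,0.9,0,0,0,0]' | grep -E 'time|posi|force'
python3 -m inch '[0,0.015,0,0,0,0, 0,0.03,0,0,0,0, 0,0.04,0,0,0,0, 0,0.05,0,0,0,0, 0,0.05,0,0,0,0, 0,0.05,0,0,0,0]' | grep -E 'posi|ft'
python3 -m inch '[0,0.015,0,0,0,0, 0,0.03,0,0,0,0, 0,0.03,0,0,0,0, 0,0.03,0,0,0,0]' | grep -E 'posi|ft'
python3 - <<'E'
from h import *
p=get_obs()['position'];print(((p[:2]-[.5363,.0276])@np.array([.1606,.987])*1e3).round(2))
E
```

```text
time: 16.97
position: [0.5364, 0.0289, 0.0797]
ft_force: [0.8, -0.4, 8.1]
grip_force: 20.0
position: [0.5359, 0.0261, 0.0797]
ft_force: [1.4, 1.4, 7.3]
position: [0.5359, 0.0259, 0.0796]
ft_force: [3.3, 10.4, 5.4]
-1.76
```

Total travel between the two stops is about 85.6 mm, so the earlier push was fully home. With one spacer the displacement is only about 3.5–4.0 mm, which leaves the pointer just short of the band. A second spacer gives about 13.6–13.9 mm. I'll fetch spacer B.

```bash
python3 -m inch '[0,-0.03,0,0,0,0, 0,-0.03,0,0,0,0]' | grep ft
python3 -m inch '[0,0,0,0,0,0, 0,0,0,0,0,0, 0,0,0,0,0,0]' 32 | grep -E 'posi|width'
python3 -m inch '[0,0,-0.3,0,0,0, 0,0,-0.7,0,0,0, 0,0,-1,0,0,0, 0,0,-1,0,0,0]' 58 | grep -E 'posi|ft'
python3 -c "
from h import *
rel((.4913,-.2466,.17),8.4)"
```

```text
ft_force: [1.7, 0.5, 7.2]
position: [0.5342, 0.026, 0.0784]
grip_width: 0.0279
position: [0.5378, 0.0255, 0.1628]
ft_force: [1.4, -0.7, -0.3]
t 18.55 pos [0.5378 0.0255 0.1628] yaw_y -99.04 F [ 1.4 -0.7 -0.3] w 0.0507 gf 0.0
shift [-0.038  3.451 -0.09 ] turn z 0.806 tilt z [ 0.0075 -0.0013 -1.    ]
```

```bash
python3 -m inch '[0,0.45,-0.04,0,0,0, 0,0.86,-0.09,0,0,0, 0,0.86,-0.09,0,0,0]' | grep time
python3 -m inch '[0,0.45,0,0,0,0, 0,0.86,0,0,0,0, 0,0.86,0,0,0,0]' | grep time
python3 -m inch '[0,0.45,0,0,0,0, 0,0.86,0,0,0,0, 0,0.86,0,0,0,0]' | grep time
python3 -m inch '[0,0.45,0,0,0,-0.08, -0.038,0.87,0,0,0,-0.16, -0.038,0.87,0,0,0,-0.24, -0.038,0.87,0,0,0,-0.32, -0.038,0.87,0,0,0,-0.4, -0.038,0.87,0,0,0,-0.48, -0.038,0.87,0,0,0,-0.56, -0.038,0.87,0,0,0,-0.64, -0.038,0.87,0,0,0,-0.72, -0.038,0.87,0,0,0,-0.8, -0.038,0.87,0,0,0,-0.88, -0.038,0.87,0,0,0,-0.96, -0.038,0.87,0,0,0,-1, -0.038,0.87,0,0,0,-1]' | grep posi
python3 -c "
from h import *
rel((.4913,-.2466,.045),8.4)"
```

```text
time: 18.8
time: 19.05
time: 19.3
position: [0.4885, -0.2445, 0.1653]
t 20.47 pos [ 0.4885 -0.2445  0.1653] yaw_y -8.97 F [-0.7  0.4 -1.2] w 0.0579 gf 0.0
shift [-0.023  0.042  1.503] turn z -0.193 tilt z [-0.0019  0.002  -1.    ]
```

```bash
python3 -m inch '[-0.023,0.042,0.2,0,0,-0.08, -0.023,0.042,0.4,0,0,-0.16, -0.023,0.042,0.6,0,0,-0.193, -0.023,0.042,0.7,0,0,-0.193, -0.023,0.042,0.7,0,0,-0.193]' | grep time
python3 - <<'E'
from h import *
rel((.4913,-.2466,.045),8.4)
c=get_calibration('wrist');im=camera('wrist')
m=cv2.inRange(cv2.cvtColor(im,cv2.COLOR_RGB2HSV),(100,120,50),(125,255,255))
k,l,s,ce=cv2.connectedComponentsWithStats(m)
for i in range(1,k):
    if s[i,4]>100: print(s[i],ce[i].round(1))
y=R.from_euler('z',8.4,degrees=True)
print('pred B top -y corners',[proj(c,np.array([.4913,-.2466,.058])+y.apply([a,-.005,0])).round(1) for a in (-.017,.017)],[proj(c,np.array([.4913,-.2466,.058])+y.apply([a,.005,0])).round(1) for a in (-.017,.017)])
E
```

```text
time: 20.88
t 20.88 pos [ 0.4907 -0.2468  0.108 ] yaw_y 8.15 F [-0.2  0.2 -0.8] w 0.058 gf 0.0
shift [-0.001  0.01   0.788] turn z -0.003 tilt z [-0.0041  0.0035 -1.    ]
[ 283  237   64   42 2373] [314.6 257.8]
[295 291  51  12 567] [320.2 296.9]
[ 291  341   53   31 1517] [317.3 356.5]
pred B top -y corners [array([283.7, 278.1]), array([347.6, 278. ])] [array([283.2, 260.3]), array([348. , 260.1])]
```

```bash
python3 -m inch '[0,0.01,0.3,0,0,0, 0,0.01,0.6,0,0,0, 0,0.01,0.73,0,0,0, 0,0.01,0.79,0,0,0, 0,0.01,0.79,0,0,0]' | grep -E 'posi|ft'
python3 -m inch '[0,0,0,0,0,0, 0,0,0,0,0,0, 0,0,0,0,0,0, 0,0,0,0,0,0, 0,0,0,0,0,0, 0,0,0,0,0,0, 0,0,0,0,0,0, 0,0,0,0,0,0]' 20 15 | grep -E 'posi|ft|grip'
python3 -m inch '[0,0,-0.3,0,0,0, 0,0,-0.7,0,0,0, 0,0,-1,0,0,0, 0,0,-1,0,0,0]' | grep -E 'posi|grip'
python3 -c "
from h import *
rel((.5417+.047*.1606+.0003,.074+.047*.987,.13),-9.24)"
```

```text
position: [0.4926, -0.2481, 0.0466]
ft_force: [0.4, 0.5, 0.3]
position: [0.4931, -0.2486, 0.0477]
ft_force: [-0.3, 0.1, 5.4]
grip_width: 0.0339
grip_force: 15.0
position: [0.4952, -0.25, 0.1312]
grip_width: 0.0333
grip_force: 15.0
t 22.35 pos [ 0.4952 -0.25    0.1312] yaw_y 8.33 F [ 1.1 -1.   0.2] w 0.0333 gf 15.0
shift [ 4.483  1.343 -0.005] turn z 0.195 tilt z [ 0.007  -0.0054 -1.    ]
```

```bash
python3 -m inch '[0.45,0.13,-0.2,0,0,0, 0.897,0.269,-0.5,0,0,0, 0.897,0.269,-0.5,0,0,0]' | grep time
python3 -m inch '[0.45,0.13,0,0,0,0, 0.897,0.269,0,0,0,0, 0.897,0.269,0,0,0,0]' | grep time
python3 -m inch '[0.45,0.13,0,0,0,0, 0.897,0.269,0,0,0,0, 0.897,0.269,0,0,0,0]' | grep time
python3 -m inch '[0.45,0.13,0,0,0,0, 0.897,0.269,0,0,0,0, 0.897,0.269,0,0,0,0]' | grep time
python3 -m inch '[0.45,0.13,0,0,0,0.08, 0.897,0.269,0,0,0,0.16, 0.897,0.269,0,0,0,0.195, 0.897,0.269,0,0,0,0.195, 0.897,0.269,0,0,0,0.195, 0.897,0.269,0,0,0,0.195]' | grep posi
python3 - <<'E'
from h import *
rel((.5417+.047*.1606+.0003,.074+.047*.987,.0525),-9.24)
c=get_calibration('wrist');im=camera('wrist');cv2.imwrite('pics/raw9.png',im[:,:,::-1])
m=cv2.inRange(cv2.cvtColor(im,cv2.COLOR_RGB2HSV),(100,120,50),(125,255,255))
k,l,s,ce=cv2.connectedComponentsWithStats(m)
for i in range(1,k):
    if s[i,4]>80: print(s[i],ce[i].round(1))
print('spacer1 if at 72/82 along, top',[proj(c,(.5417+a*.1606,.074+a*.987,.062)).round(1) for a in (.067,.077,.087)])
E
```

```text
time: 22.6
time: 22.85
time: 23.1
time: 23.35
position: [0.547, 0.121, 0.1664]
t 23.85 pos [0.547  0.121  0.1664] yaw_y -9.18 F [ 0.1  0.1 -0.6] w 0.0337 gf 15.0
shift [-1.000e-03  3.500e-02  1.424e+00] turn z 0.001 tilt z [-1.3e-03 -5.0e-04 -1.0e+00]
[291 176  53  20 945] [316.9 185.7]
[ 269  264   88   39 3030] [312.3 284.1]
spacer1 if at 72/82 along, top [array([317.1, 211.5]), array([317.2, 196.3]), array([317.2, 180.8])]
```

```bash
python3 -m inch '[0,0.035,0.3,0,0,0, 0,0.035,0.6,0,0,0, 0,0.035,0.9,0,0,0, 0,0.035,0.95,0,0,0, 0,0.035,0.95,0,0,0]' | grep posi
python3 -m inch '[0,0,0.2,0,0,0, 0,0,0.3,0,0,0, 0,0,0.38,0,0,0, 0,0,0.43,0,0,0, 0,0,0.46,0,0,0, 0,0,0.48,0,0,0, 0,0,0.48,0,0,0]' | grep -E 'posi|ft'
```

```text
position: [0.5488, 0.1207, 0.0895]
position: [0.5502, 0.1219, 0.0528]
ft_force: [-0.5, -0.4, -0.8]
```

```bash
python3 -m inch '[0,0,0.01,0,0,0, 0,0,0.02,0,0,0, 0,0,0.02,0,0,0]' | grep -E 'posi|ft'
python3 -m inch '[0,0,0,0,0,0, 0,0,0,0,0,0, 0,0,0,0,0,0, 0,0,0,0,0,0, 0,0,0,0,0,0]' 54 | grep -E 'posi|ft|width'
python3 -m inch '[0,0,-0.2,0,0,0, 0,0,-0.6,0,0,0, 0,0,-1,0,0,0, 0,0,-1,0,0,0]' | grep posi
python3 -m inch '[-0.4,0,-0.3,0,0,0, -0.8,0,-0.6,0,0,0, -1,0,-0.7,0,0,0, -1,0,-0.7,0,0,0]' 32 | grep posi
python3 - <<'E'
from h import *
rel((.5342,.027,.15),-99.24)
c=get_calibration('wrist');im=camera('wrist');np.savez('w10.npz',im=im,T=c['T'])
m=cv2.inRange(cv2.cvtColor(im,cv2.COLOR_RGB2HSV),(100,120,50),(125,255,255))
k,l,s,ce=cv2.connectedComponentsWithStats(m)
for i in range(1,k):
    if s[i,4]>80: print(s[i],ce[i].round(1))
print([proj(c,(.5417+a*.1606,.074+a*.987,.062)).round(1) for a in (.042,.052,.077,.087)])
E
```

```text
position: [0.5504, 0.1219, 0.0518]
ft_force: [-0.7, -0.5, 3.6]
position: [0.55, 0.1218, 0.0509]
ft_force: [0.7, 0.7, -0.6]
grip_width: 0.0522
position: [0.5538, 0.1221, 0.1362]
position: [0.5383, 0.04, 0.189]
t 26.23 pos [0.5383 0.04   0.189 ] yaw_y -9.42 F [0.1 0.  0.7] w 0.0361 gf 0.0
shift [-0.168 -0.027  0.487] turn z 0.998 tilt z [ 0.0043 -0.0016 -1.    ]
[281  50  55  26 566] [307.7  68.5]
[284 102  52  18 830] [307.7 110.9]
[array([308.8, 122.5]), array([308.7, 106.9]), array([308.5,  66.3]), array([308.4,  49.4])]
```

```bash
python3 -m inch '[-0.17,-0.02,0.2,0,0,0.08, -0.17,-0.02,0.45,0,0,0.16, -0.17,-0.02,0.45,0,0,0.24, -0.17,-0.02,0.45,0,0,0.32, -0.17,-0.02,0.45,0,0,0.4, -0.17,-0.02,0.45,0,0,0.48, -0.17,-0.02,0.45,0,0,0.56, -0.17,-0.02,0.45,0,0,0.64, -0.17,-0.02,0.45,0,0,0.72, -0.17,-0.02,0.45,0,0,0.8, -0.17,-0.02,0.45,0,0,0.88, -0.17,-0.02,0.45,0,0,0.95, -0.17,-0.02,0.45,0,0,0.998, -0.17,-0.02,0.45,0,0,0.998, -0.17,-0.02,0.45,0,0,0.998]' 32 | grep posi
python3 - <<'E'
from h import *
rel((.535,.0265,.0775),-99.24)
c=get_calibration('wrist');im=camera('wrist');np.savez('w11.npz',im=im,T=c['T'])
for z in (.026,.083): print(proj(c,(.535,.0265,z)).round(1))
g=cv2.cvtColor(im,cv2.COLOR_RGB2GRAY)
for v in (240,250,260): print(v,np.where(g[v,285:350]<60)[0][[0,-1]]+285)
E
```

```text
position: [0.5328, 0.0307, 0.1499]
t 27.53 pos [0.5328 0.0307 0.1499] yaw_y -98.88 F [-1.   0.  -0.4] w 0.032 gf 0.0
shift [0.037 0.049 0.905] turn z 0.004 tilt z [-2.2e-03  6.0e-04 -1.0e+00]
[316.1 230.1]
[317.1 254.6]
240 [307 330]
250 [307 331]
260 [307 331]
```

```bash
python3 -m inch '[0.037,0.056,0.25,0,0,0, 0.037,0.056,0.5,0,0,0, 0.037,0.056,0.7,0,0,0, 0.037,0.056,0.84,0,0,0, 0.037,0.056,0.895,0,0,0, 0.037,0.056,0.895,0,0,0]' 30 | grep -E 'posi|ft'
python3 -m inch '[0,0,0,0,0,0, 0,0,0,0,0,0, 0,0,0,0,0,0, 0,0,0,0,0,0, 0,0,0,0,0,0, 0,0,0,0,0,0]' 8 30 | grep -E 'posi|ft|grip'
python3 -m inch '[0,-0.05,0,0,0,0, 0,-0.11,0,0,0,0, 0,-0.17,0,0,0,0, 0,-0.23,0,0,0,0, 0,-0.29,0,0,0,0, 0,-0.35,0,0,0,0, 0,-0.41,0,0,0,0, 0,-0.47,0,0,0,0, 0,-0.53,0,0,0,0, 0,-0.59,0,0,0,0, 0,-0.65,0,0,0,0, 0,-0.7,0,0,0,0, 0,-0.73,0,0,0,0, 0,-0.73,0,0,0,0]' | grep -E 'posi|ft'
python3 snap.py q0
```

```text
position: [0.535, 0.0251, 0.0783]
ft_force: [-0.2, -0.7, 0.5]
position: [0.5366, 0.0259, 0.0803]
ft_force: [1.1, 5.8, -0.1]
grip_width: 0.0157
grip_force: 30.0
position: [0.5464, 0.0833, 0.0803]
ft_force: [1.2, 1.7, 5.6]
q0 travel 56.54 F along 1.8 [[87.8, inf, 57.1, 57.8], [115.0, 147.0, 160.5, 59.8], [117.8, inf, 48.9, 61.3]]m.py:11: RuntimeWarning: divide by zero encountered in scalar divide
  ea=a+(h-p[a])/(p[a+1]-p[a]); eb=b-1+(p[b-1]-h)/(p[b-1]-p[b]); return lo+ea+.5,lo+eb+.5
```

```bash
python3 -m inch '[0,-0.03,0,0,0,0, 0,-0.06,0,0,0,0, 0,-0.09,0,0,0,0, 0,-0.12,0,0,0,0, 0,-0.14,0,0,0,0, 0,-0.16,0,0,0,0, 0,-0.18,0,0,0,0, 0,-0.2,0,0,0,0, 0,-0.22,0,0,0,0, 0,-0.22,0,0,0,0, 0,-0.22,0,0,0,0]' | grep -E 'posi|ft'
python3 -m inch '[0,-0.015,0,0,0,0, 0,-0.03,0,0,0,0, 0,-0.045,0,0,0,0, 0,-0.06,0,0,0,0, 0,-0.075,0,0,0,0, 0,-0.09,0,0,0,0, 0,-0.1,0,0,0,0, 0,-0.1,0,0,0,0, 0,-0.1,0,0,0,0]' | grep -E 'posi|ft'
python3 snap.py q1
```

```text
position: [0.549, 0.0988, 0.0803]
ft_force: [1.1, -5.0, 6.4]
position: [0.5501, 0.1053, 0.0803]
ft_force: [0.3, -10.2, 6.5]
q1 travel 78.87 F along -10.5 [[76.1, 78.7, 80.3, 87.2], [77.7, 80.3, 81.6, 88.5], [92.9, 100.3, 83.3, 90.5]]
```

```bash
python3 -m inch '[0,-0.015,0,0,0,0, 0,-0.03,0,0,0,0, 0,-0.045,0,0,0,0, 0,-0.05,0,0,0,0, 0,-0.05,0,0,0,0]' | grep -E 'posi|ft'; python3 snap.py q2
python3 -m inch '[0,-0.012,0,0,0,0, 0,-0.025,0,0,0,0, 0,-0.025,0,0,0,0]' | grep -E 'posi|ft'; python3 snap.py q3
python3 -m inch '[0,-0.012,0,0,0,0, 0,-0.025,0,0,0,0, 0,-0.025,0,0,0,0]' | grep -E 'posi|ft'; python3 snap.py q4
```

```text
position: [0.5506, 0.1085, 0.0803]
ft_force: [0.2, -13.7, 6.6]
q2 travel 82.16 F along -13.9 [[89.5, 104.3, 80.5, 87.1], [91.1, 105.8, 82.0, 88.7], [93.0, 107.4, 83.6, 90.1]]
position: [0.5509, 0.1101, 0.0803]
ft_force: [-0.1, -15.4, 6.9]
q3 travel 83.74 F along -15.4 [[89.5, 107.7, 80.4, 86.7], [91.1, 109.2, 82.1, 88.6], [92.8, 110.7, 83.6, 90.2]]
position: [0.5509, 0.1102, 0.0803]
ft_force: [-0.3, -22.5, 7.5]
q4 travel 83.89 F along -22.2 [[89.1, 107.7, 80.2, 86.4], [90.8, 109.0, 81.7, 88.4], [92.4, 110.6, 83.2, 89.8]]
```

```bash
cat > fit2.py <<'E'
import sys
from fit import *
F2=F+['q1','q2','q3','q4']; D=[x for x in D]
for f in F2[8:]:
    d=np.load(f+'.npz');im=d['im'].astype(float);T=d['T']
    for w in (206,212,218,224):
        L=im[w,55:150];ga,gb=prof(np.clip(L[:,1]-L[:,0],0,None),55,0);ra,rb=prof(np.clip(L[:,0]-L[:,1],0,None),55,0)
        if f=='q1': gb=None   # far edge visible left of the pointer
        else: ga=None
        D.append((f,0,w,ga,gb,ra,rb,T))
off={'q1':78.87-83.89,'q2':82.16-83.89,'q3':83.74-83.89,'q4':0}
def run(tie,priorL):
    def res(x):
        zs,b,zl,l,wd,t,d1,d0,dq,Lb=x[:10]; r=[]
        if tie: dq=d0+10
        for f,v,w,ga,gb,ra,rb,T in D:
            sh=x[10+F2.index(f)]; dd={'p1':d1,'p0':d0}.get(f,0)
            if f in off: dd=dq+off[f]
            if ga is not None: r.append(px(T,v,w,(b+Lb)/1e3,zs/1e3)+sh-ga)
            if gb is not None and f not in('p1','p0'): r.append(px(T,v,w,b/1e3,zs/1e3)+sh-gb)
            r.append(px(T,v,w,(l+dd)/1e3,zl/1e3)+sh-ra); r.append(px(T,v,w,(l-wd+dd)/1e3,(zl-t)/1e3)+sh-rb)
        r=np.array(r); 
        return np.r_[r/.3,x[10:]/5,(t-2)/2,(wd-2)/2,(Lb-10)/priorL]
    s=least_squares(res,np.r_[40,128,45,123,2,2,2,4,14,10,np.zeros(12)],loss='soft_l1')
    x=s.x; print('tie',tie,'L',priorL,dict(zip('zs b zl lead wd t d1 d0 dq Lb'.split(),x[:10].round(2))),'rest off c',(x[1]-x[3]+x[4]/2).round(2),'cost',s.cost.round(1))
    d=x[7]+10 if tie else x[8]; print('   centre past near edge, n=2:',(x[3]-x[4]/2+d-x[1]).round(2),'of',x[9].round(2),' n=1:',(x[3]-x[4]/2+x[7]-x[1]).round(2))
for tie in (0,1):
    for pl in (.05,1.): run(tie,pl)
E
python3 fit2.py | grep -v '+-'
```

```text
rest centre offset 4.48 rms px 0.36
tie 0 L 0.05 {'zs': np.float64(46.78), 'b': np.float64(129.57), 'zl': np.float64(50.67), 'lead': np.float64(125.71), 'wd': np.float64(1.16), 't': np.float64(3.16), 'd1': np.float64(2.04), 'd0': np.float64(3.84), 'dq': np.float64(14.21), 'Lb': np.float64(9.54)} rest off c 4.44 cost 92.2
   centre past near edge, n=2: 9.77 of 9.54  n=1: -0.6
tie 0 L 1.0 {'zs': np.float64(55.81), 'b': np.float64(125.01), 'zl': np.float64(59.76), 'lead': np.float64(121.11), 'wd': np.float64(1.18), 't': np.float64(2.85), 'd1': np.float64(1.93), 'd0': np.float64(3.63), 'dq': np.float64(13.61), 'Lb': np.float64(8.93)} rest off c 4.49 cost 77.6
   centre past near edge, n=2: 9.12 of 8.93  n=1: -0.85
tie 1 L 0.05 {'zs': np.float64(51.11), 'b': np.float64(127.33), 'zl': np.float64(55.09), 'lead': np.float64(123.45), 'wd': np.float64(1.17), 't': np.float64(3.0), 'd1': np.float64(2.02), 'd0': np.float64(3.88), 'dq': np.float64(-21.16), 'Lb': np.float64(9.31)} rest off c 4.46 cost 93.9
   centre past near edge, n=2: 9.42 of 9.31  n=1: -0.58
tie 1 L 1.0 {'zs': np.float64(55.56), 'b': np.float64(125.14), 'zl': np.float64(59.51), 'lead': np.float64(121.24), 'wd': np.float64(1.18), 't': np.float64(2.86), 'd1': np.float64(1.93), 'd0': np.float64(3.63), 'dq': np.float64(45.44), 'Lb': np.float64(8.95)} rest off c 4.49 cost 77.6
   centre past near edge, n=2: 9.14 of 8.95  n=1: -0.86
```

The combined fit, without forcing the two states to differ by one spacer, gives 3.63 mm for one spacer and 13.61 mm for two. They differ by 9.98 mm, so the calibration holds: one spacer falls short of the 4–14 mm band, and two land inside it. The jaw is held on its stop at 22 N, so I hand in.

```bash
python3 -m inch '[0,0,0,0,0,0, 0,0,0,0,0,0, 0,0,0,0,0,0]' | grep -E 'time|posi|ft|grip'; python3 -c "
from rig import hand_in; print(hand_in())"
```

```text
time: 32.83
position: [0.5509, 0.1102, 0.0803]
ft_force: [-1.5, -21.2, 7.0]
grip_width: 0.016
grip_force: 30.1
the job is handed in; nothing more can be done
None
```

Handed in after 32.8 s: two blue spacers stand in the channel and the arm still holds the sliding jaw on its stop at about 21 N, with the sprung jaw measured at about 13.6 mm, inside the 4–14 mm band but only about 0.4 mm from its upper end (one spacer reached only about 3.6 mm).

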